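# Load the engraving fixture and close its hold-down frame

### The arm

A 6-joint arm with a two-finger parallel gripper is mounted at the origin on the work surface. World frame = base frame: x ahead of the robot, y to its left, z up, the work surface at z = 0. Lengths are in m, angles in rad, forces in N, time in s.
With the tool pointing down it reaches from about 0.375 to 0.825 m from the base axis. Payload 5.5 kg.
Tool frame: the origin (TCP) lies at the very end of the fingers, on their centre line; the grasp point (between the pads) lies 19 mm behind it; z points along the fingers, y is the direction in which the jaws open and shut (so a half turn about z gives the same grasp; the last joint's range is limited). The gripper opens to 85 mm and grips with 20 to 120 N. Pads are 22 mm wide; open, the fingers measure 114 mm over their backs; the gripper's body (76 mm by 85 mm) begins 54 mm behind the grasp point. The pads swing forward as they close: fully open they stand 13 mm farther back than shut.
Start: joints at [1.285, 0.314, -0.047, 1.21, 0, 1.571], TCP at [0.169, 0.576, 0.231] pointing down, gripper open.
Joint ranges: [-2.67, 2.67], [-0.69, 1.73], [-1.03, 1.25], [-2.08, 2.16], [-1.42, 1.45], [-3.14, 3.14]. Speed limits (rad/s): [2.39, 2.39, 3.01, 3.14, 3.14, 3.14].

### API

Orientations are given as a rotation vector (axis times angle).
In Python, from bench import ctrl gives the robot as it stands.
- The arm moves only by the tool apply_moves, never from a script. Its argument "rows" is a list that holds one entry, the list of rows, each a list of 7 numbers: the turn, a rotation vector about the tool's x, y, z in degrees, then the shift along the tool's x, y, z in mm, then the gripper's target within -1 to 1 (shut at 1, half-way at 0, fully open at -1). In form: [[[ax, ay, az, tx, ty, tz, claw], ...]]. A call has 1 to 5 rows; each row shifts and turns the commanded pose from where the row before left it, along the tool's axes as they then stand; what a row does not reach is not made up. A row lasts 1/8 s, in which the tool goes at most 62.5 mm and 10.7 degrees, less where a joint would pass 70% of its speed; a pose out of reach is approached as far as the arm can. A call is refused whole if a number of a shift passes 62.5 or a number of a turn 10.7, either way. A call with a gripper value outside its range is refused whole. The fingers move at their own pace and stop on an object; "newtons" is the grip in N (left out, the last holds). Time passes only in rows, so rows that do not move let the fingers close. It gives the time, the measured TCP pose, the force and the opening at its end, in the units of the state.
- ctrl.observe(): the state, without advancing time (a new reading comes with each control period).
- ctrl.read_camera(name): name is "side" or "top" or "wrist"; returns a dict with "image" (384x512x3 uint8, blue, green, red), "K" (3x3 intrinsics, pixels), "R" (3x3) and "t" (3): a world point X has camera coordinates R X + t; the wrist camera has in their place "mount" (4x4, takes a point from camera to tool coordinates, whose origin is the TCP and whose axes are the flange's). Camera axes: x right, y down, z forward; pixel columns grow to the right and rows downward; lengths in m; the calibration is good to about 2 mm. The wrist camera is an equidistant fisheye: a pixel r from the principal point sees the ray r / f radians off the axis. A picture is of the moment at which its call begins: read the wrist's pose just before it. There is no depth.
- ctrl.hand_in(): hands the job in, once; it reports no verdict.
Trained networks look in the newest picture that a camera, given by its name, has taken for a name from the list of things; names that differ only in an ending like _2 or _b are one class to them, and where a whole thing is asked for, a point or a joint stands for the part that bears it (a point fixed in the world has none). Each returns a list of dicts, best first, with "conf" (0 to 1); they miss things now and then, are a little off and sometimes report something else, mostly with a low value. They report only what shows in the picture. A call takes as long as a camera call. They do not tell look-alikes from the thing itself.
- ctrl.boxes_of(camera, label): "position" ([x, y, z] in m, in the coordinates of the camera as it stood for that picture, good to about 4 mm: the middle of the surface that is visible of it).
- ctrl.cut_out(camera, label): "mask" (384x512 bool, what is visible of it).
- ctrl.pinpoint(camera, label): "position" ([x, y, z] in m, in the coordinates of the camera as it stood for that picture, good to about 4 mm: a listed point, or the origin of a listed thing).
The state is a dict: "t": time; "joint_pos": joint angles; "joint_velocities": joint speeds; "joint_torque": joint torques, N m; "ee_pos": TCP position; "ee_rot": TCP orientation; "force": force on the tool from outside, world axes, zero at the start; "wrist_torque": the same for the moment, N m; "width": finger opening in m.
Only numpy, scipy, OpenCV 4.12 (cv2) and the standard library are available. Lean on these libraries where they do the work, as an engineer would, in place of code of your own. Each camera call takes 0.05 s, during which the arm holds its last target.

### The job

Load the engraving fixture: lay the wooden packing slab flat on the bed between the locating pins and let go of it, then lay the brass plate flat on top of it between the same pins and let go of that too. Then swing the hinged frame all the way down until it rests flat on the plate, and let go. Leave the oil bottle, hammer and brush where they are.

Things in the scene. Friction and masses are not known exactly. Their poses are not given: they have to be found in the camera images.
- fixture: Fixed engraving fixture: dark steel base, 160 (x) by 196 (y, from -82 to +114) by 20 mm high. Origin on the bench under the middle of the bed; y is the bed's long direction. The frame's hinge is at the +y end between two grey lugs (x = +-56, y = 85 to 111, 58 mm high). Its place and yaw differ each time; the steel base never moves.
- bed (a point): Middle of the bed's top, 20 mm over the bench; axes as the fixture's. Eight upright 10 mm pins, 22 mm high (last 3.5 mm tapered), stand on the bed at x = +-36, y = +-45 and x = +-16, y = +-68 mm, leaving 3 mm all round for a 56 x 120 mm piece with its length along y. At the middle of the long sides fingers can reach down to the bed.
- packing: Loose dark hardwood packing slab, 56 (x) x 120 (y) x 16 mm thick (z), about 90 g, lying flat on the bench to the right of the fixture. Origin: centre of its underside. It goes on the bed first.
- plate: Loose brass plate with a small dark screw hole near each corner, 56 (x) x 120 (y) x 8 mm thick (z), about 450 g, lying flat on the bench right of the fixture. Origin: centre of its underside. It goes on top of the packing: underside 16 mm, top 24 mm over the bed. It and the packing may swap places at the start.
- frame (a joint): Angle of the aluminium hold-down frame: 0 when level, just resting on packing plus plate; 1.7 to 1.95 rad at the start (open, leaning back past upright); limits -0.06 and 2.0. Stiff hinge: the frame stays where it is left and must be moved all the way down (about 4 N at the grip bar). The frame is 84 mm wide, 10 mm thick, with a 36 mm wide window and a grip bar at its free end.
- frame_grip (a point): Middle of the frame's round grip bar: 14 mm in diameter, 84 mm long, parallel to the fixture's x (64 mm free between its two arms), 216 mm from the hinge axis; a 31 mm gap between bar and frame takes a finger. At angle a it is at fixture y = 98 - 216 cos(a), z = 49 + 216 sin(a) mm; when level it lies beyond the end of the base.
- frame_hinge (a point): Middle of the hinge axis, at fixture x = 0, y = 98, z = 49 mm; the axis is parallel to the fixture's x.
- oil: Bystander: amber glass oil bottle, 52 mm in diameter, 120 mm high, upright. Origin: centre of its underside. Leave alone.
- hammer: Bystander: hammer lying on the bench right of the slabs. Leave alone.
- brush: Bystander: bench brush lying beyond the fixture. Leave alone.
Things that resemble listed ones, but are neither listed nor needed, are in the scene too. Of the things that look like the plate, take the one that is nearest to the robot's base at the start. Of the things shaped like the packing, the dark wooden one is meant.

How it is judged:
On the way, in this order (a step that is already met when the one before it is completed fails the run):
1. the packing slab lies flat on the bed between the pins, let go, with the frame still open (horizontal distance between packing and bed below 0.006 m and z of packing in the frame of bed between -0.003 and 0.003 m and angle between packing's own z axis and vertical below 0.05 rad and angle between the y axis of packing and the y axis of fixture, either way round below 0.1 rad and contact force between the fingers and packing below 0.2 N and value of joint frame above 0.5 rad), for 0.2 s.
2. the brass plate lies flat on the packing between the pins, let go (horizontal distance between each of packing, plate and bed below 0.006 m and z of packing in the frame of bed between -0.003 and 0.003 m and angle between each of packing, plate's own z axis and vertical below 0.05 rad and angle between the y axis of each of packing, plate and the y axis of fixture, either way round below 0.1 rad and z of plate in the frame of bed between 0.0135 and 0.0185 m and contact force between the fingers and plate below 0.2 N), for 0.2 s.
3. the frame is down on the plate (horizontal distance between each of packing, plate and bed below 0.006 m and z of packing in the frame of bed between -0.003 and 0.003 m and angle between each of packing, plate's own z axis and vertical below 0.05 rad and angle between the y axis of each of packing, plate and the y axis of fixture, either way round below 0.1 rad and z of plate in the frame of bed between 0.0135 and 0.0185 m and value of joint frame between -0.04 and 0.03 rad), for 0.2 s.
At the end, for the whole second after the job is handed in: Packing flat on the bed, plate flat on the packing, each within 6 mm of the bed middle, 0.1 rad of its direction, 0.05 rad of level; underside heights over the bed -3 to 3 mm (packing) and 13.5 to 18.5 mm (plate); frame angle between -0.04 and 0.03 rad; all at rest (all of step 3 and linear speed of each of plate, packing below 0.02 m/s and velocity of joint frame between -0.05 and 0.05 rad/s); the robot touches nothing.
It fails at once if the oil is pushed more than 30 mm from its place (distance of oil from where it was at the start of the episode above 0.03 m).
It fails at once if the hammer is pushed more than 30 mm from its place (distance of hammer from where it was at the start of the episode above 0.03 m).
It fails at once if the brush is pushed more than 30 mm from its place (distance of brush from where it was at the start of the episode above 0.03 m).
It also fails if it takes over 72 s, if anything falls off the work surface, if the arm or the gripper's body presses on something with over 40 N, if the wrist force passes 120 N, or if a joint passes its speed limit or range.

## Working session

There is one attempt and no reset: what is moved stays moved. The work goes in short steps, Python scripts to look and compute and a tool call to move; the robot and the scene stay as the last step left them, time stands still between calls to the robot, and variables do not carry over. Pictures are saved under pics/ and viewed, and the job is handed in when it is done.

Besides the shell and the picture viewer there is one more tool, called as name([rows], argument=value, ...), one row to a line, values as JSON. apply_moves: Moves the arm, as the interface text tells. Its arguments: {"type":"object","properties":{"rows":{"type":"array"},"newtons":{"type":"number"}},"required":["rows"]}

```bash
ls; mkdir -p pics
cat > h.py <<'E'
import numpy as np, cv2
from scipy.spatial.transform import Rotation as Rn
from bench import ctrl
np.set_printoptions(precision=4,suppress=True)
def toworld(c,p):
    return c["R"].T@(np.array(p)-c["t"])
def proj(c,X):
    p=c["R"]@np.array(X)+c["t"]; q=c["K"]@p; return q[:2]/q[2]
def ray(c,u,v,z):
    d=c["R"].T@np.linalg.inv(c["K"])@np.array([u,v,1.]); o=-c["R"].T@c["t"]
    return o+d*(z-o[2])/d[2]
E
python3 - <<'E'
from h import *
s=ctrl.observe(); print(s['t'],s['ee_pos'],s['ee_rot'])
for n in ['top','side','wrist']:
    c=ctrl.read_camera(n); cv2.imwrite(f'pics/{n}0.png',c['image'])
    print(n,{k:np.array(v).tolist() for k,v in c.items() if k!='image'})
    for l in ['packing','plate','fixture','oil','hammer','brush']:
        for r in ctrl.boxes_of(n,l):
            if n!='wrist': print(n,l,r['conf'],toworld(c,r['position']),proj(c,toworld(c,r['position'])))
    for l in ['bed','frame_grip','frame_hinge','packing','plate']:
        for r in ctrl.pinpoint(n,l):
            if n!='wrist': print('pp',n,l,r['conf'],toworld(c,r['position']))
E
```

```text
pics
0.0 [0.169  0.5751 0.2305] [-0.4474 -3.1093  0.0025]
top {'K': [[361.2899516062121, 0.0, 253.89602987462283], [0.0, 361.2899516062121, 192.19665670348024], [0.0, 0.0, 1.0]], 'R': [[-0.005919698125307778, -0.999855162716813, -0.01595652727383245], [-0.9840495207081209, 0.008661746246679035, -0.17768374980868715], [0.17779622596732253, 0.014650178855340774, -0.9839582685720382]], 't': [-0.1140734110772984, 0.5704090887547133, 1.0759787005441916]}
top packing 0.96 [ 0.6419 -0.1944  0.0146] [277.3988 172.0206]
top packing 0.57 [ 0.8047 -0.1175  0.0141] [253.4157 124.6518]
top plate 0.72 [ 0.7675 -0.295   0.0056] [306.8608 135.5968]
top plate 0.68 [ 0.3312 -0.5133  0.0035] [381.5482 269.1544]
top plate 0.64 [ 0.4528 -0.2263  0.0042] [288.2956 230.5896]
top fixture 0.71 [0.4755 0.1625 0.0214] [165.393  223.8704]
top oil 0.8 [0.7386 0.0024 0.0798] [214.816  137.5935]
top oil 0.31 [ 0.589  -0.447   0.0266] [357.4364 186.5948]
top hammer 0.96 [ 0.5866 -0.4495  0.0296] [358.5016 187.1463]
top brush 0.87 [0.7045 0.2584 0.0109] [139.9095 155.1087]
top brush 0.33 [0.4659 0.2411 0.185 ] [120.
[... 1531 characters left out ...]
pp side frame_hinge 0.91 [0.4741 0.211  0.044 ]
pp side packing 0.86 [ 0.8039 -0.1243 -0.0004]
pp side packing 0.63 [ 0.6456 -0.1931  0.0024]
pp side plate 0.79 [ 0.3359 -0.5085  0.0014]
pp side plate 0.63 [ 0.4518 -0.2252  0.0035]
pp side plate 0.57 [ 0.7697 -0.2979  0.0009]
wrist {'K': [[297.3186396354542, 0.0, 250.3036748142225], [0.0, 297.3186396354542, 192.90115540196422], [0.0, 0.0, 1.0]], 'mount': [[0.0010875939441341563, -0.9508000719273995, -0.3098032284568132, 0.08093144963563421], [0.9999983757936265, 0.0014793342827894643, -0.0010295533923659764, 0.0005549550332941688], [0.0014372019762896788, -0.30980160553640035, 0.9508001365468701, -0.14272401009074007], [0.0, 0.0, 0.0, 1.0]]}
```

Run:
```python
import cv2
for n in ['top','side']:
    i=cv2.imread(f'pics/{n}0.png'); cv2.imwrite(f'pics/{n}0b.png',cv2.resize(i,(800,600),interpolation=cv2.INTER_CUBIC))
t=cv2.imread('pics/top0.png'); 
cv2.imwrite('pics/crop0.png',cv2.resize(t[90:270,225:405],(600,600),interpolation=cv2.INTER_CUBIC))
cv2.imwrite('pics/crop1.png',cv2.resize(t[120:300,90:270],(600,600),interpolation=cv2.INTER_CUBIC))
```

```text
(no output)
```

View pics/top0b.png

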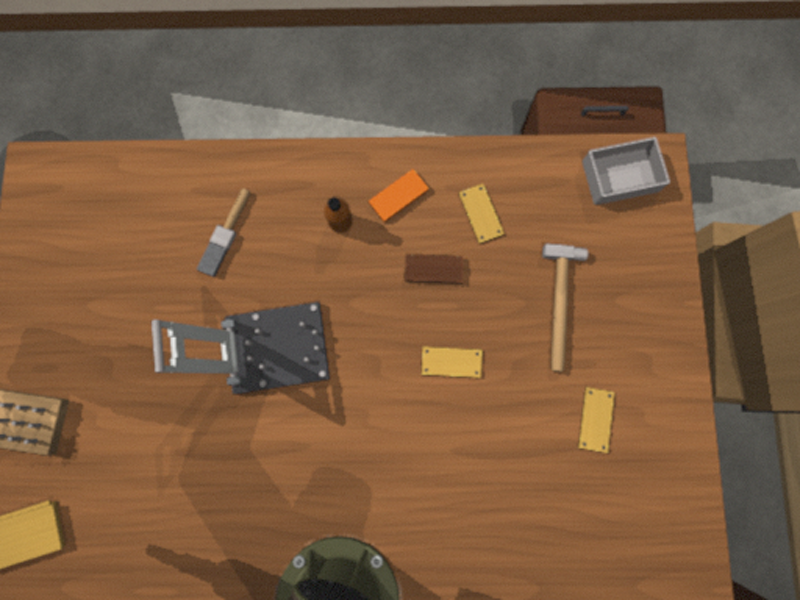

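View pics/side0b.png

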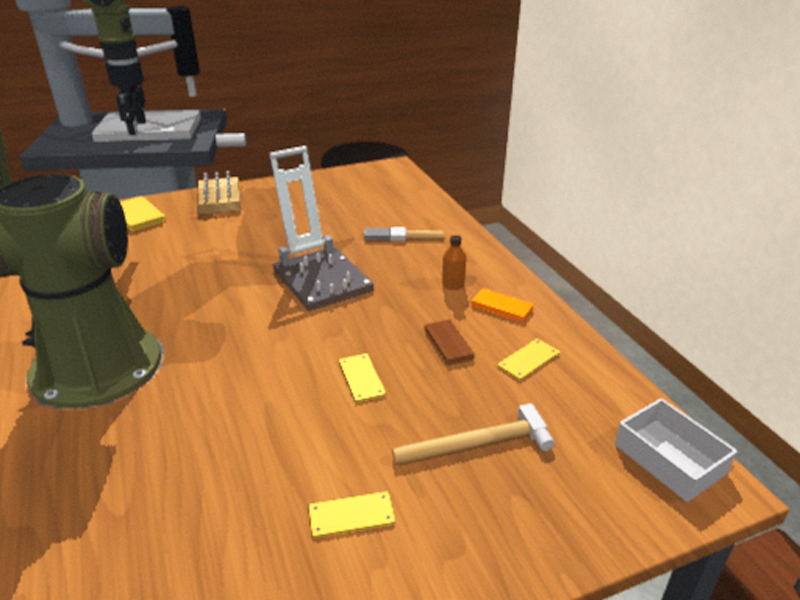

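View pics/crop0.png

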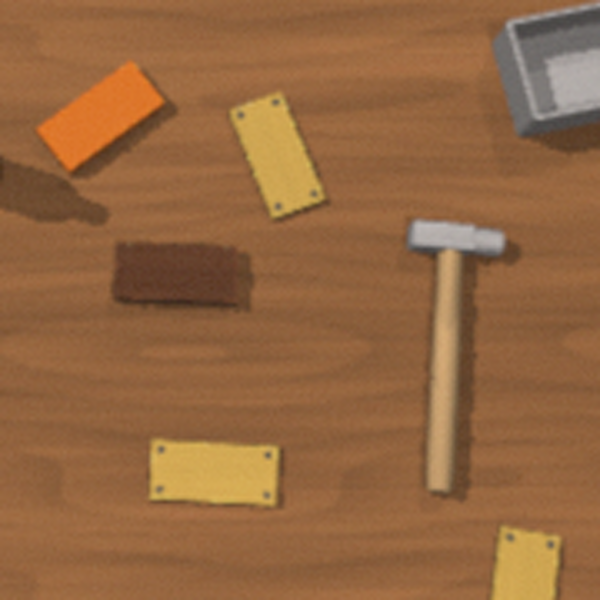

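View pics/crop1.png

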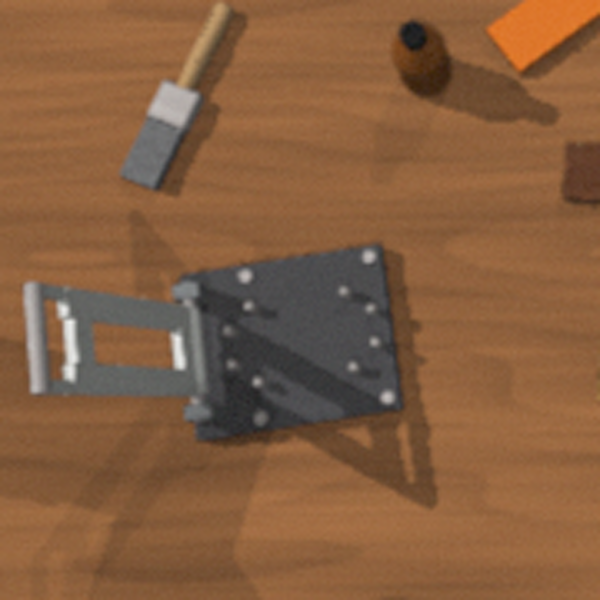

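The top view at 512x384 shows three brass plates with screw holes:
- px (288,231), 0.51 m from the base
- px (381,269), 0.61 m from the base
- px (307,136), 0.82 m from the base

The plate at (288,231) is nearest, so that's the one to take. The yellow pad at lower left is larger and has no holes. Of the two slab shapes, the dark wooden one at (277,172) is the packing, and the orange one at (253,125) is the decoy. The crop confirms both choices. The fixture is at about (165,224), with the frame leaning to the left (+y).

Next I'll refine the poses.

```bash
cat >> h.py <<'E'
def W2px(c,T,X): # wrist fisheye project; T tool pose 4x4
    M=np.linalg.inv(T@np.array(c["mount"])); p=M[:3,:3]@np.array(X)+M[:3,3]
    th=np.arctan2(np.hypot(p[0],p[1]),p[2]); k=c["K"]; d=p[:2]/np.hypot(p[0],p[1]) if np.hypot(p[0],p[1])>0 else np.zeros(2)
    return np.array([k[0,2],k[1,2]])+k[0,0]*th*d
def Wray(c,T,u,v,z):
    k=c["K"]; d=np.array([u-k[0,2],v-k[1,2]]); r=np.hypot(*d); th=r/k[0,0]
    dc=np.array([d[0]/r*np.sin(th),d[1]/r*np.sin(th),np.cos(th)])
    M=T@np.array(c["mount"]); w=M[:3,:3]@dc; o=M[:3,3]; return o+w*(z-o[2])/w[2]
def pose(s=None):
    s=s or ctrl.observe(); T=np.eye(4); T[:3,:3]=Rn.from_rotvec(s['ee_rot']).as_matrix(); T[:3,3]=s['ee_pos']; return T
def state():
    s=ctrl.observe(); print('t',round(s['t'],3),'p',np.array(s['ee_pos']),'F',np.array(s['force']),'w',round(s['width'],4)); T=pose(s); print('xax',T[:3,0],'zax',T[:3,2],'yaw',np.degrees(np.arctan2(T[1,0],T[0,0])),'j',np.array(s['joint_pos'])); return T
E
python3 - <<'E'
from h import *
from scipy.optimize import least_squares
state()
c=ctrl.read_camera('top')
# slab outlines by mask
for l in ['packing','plate']:
    for r in ctrl.cut_out('top',l):
        m=r['mask'].astype(np.uint8); cs=max(cv2.findContours(m,0,2)[0],key=cv2.contourArea)
        z=.016 if l=='packing' else .008
        P=np.array([ray(c,*p[0],z)[:2] for p in cs],np.float32)*1000
        print(l,r['conf'],cv2.minAreaRect(P))
# pins
pc=np.array([(344,291),(370,308),(375,342),(353,367),(249,306),(228,331),(232,366),(257,382)])/3.3333+[90,120]
pw=np.array([ray(c,u,v,.041)[:2] for u,v in pc]); print(pw)
# -y end: top in image = +x
mod=np.array([(36,-45),(16,-68),(-16,-68),(-36,-45),(36,45),(16,68),(-16,68),(-36,45)])/1000
def f(q):
    a=q[2];R=np.array([[np.cos(a),-np.sin(a)],[np.sin(a),np.cos(a)]]); return ((mod@R.T+q[:2])-pw).ravel()
r=least_squares(f,[.48,.115,.11]); print(r.x, np.degrees(r.x[2])); print(r.fun.reshape(-1,2)*1000)
E
```

```text
t 1.8 p [0.1691 0.5757 0.2313] F [-1.0903 -0.697  -0.7513] w 0.0856
xax [-0.9594  0.2819 -0.    ] zax [ 0. -0. -1.] yaw 163.62566947750096 j [ 1.285   0.3135 -0.0471  1.2102 -0.      1.5708]
packing 0.78 ((802.765869140625, -120.57205200195312), (57.78515625, 120.1441879272461), 35.65568923950195)
packing 0.63 ((641.71435546875, -194.75123596191406), (120.18377685546875, 59.95537567138672), 89.41828918457031)
plate 0.86 ((333.57635498046875, -510.13494873046875), (57.72562789916992, 119.56587219238281), 79.20250701904297)
plate 0.65 ((449.6054992675781, -226.23385620117188), (118.34529113769531, 56.71277618408203), 86.90811920166016)
plate 0.63 ((763.8176879882812, -295.4166564941406), (124.31147003173828, 59.433807373046875), 20.817520141601562)
[[0.5249 0.072 ]
 [0.5086 0.0472]
 [0.4768 0.0419]
 [0.4537 0.0619]
 [0.5114 0.161 ]
 [0.4881 0.1798]
 [0.4554 0.1747]
 [0.4405 0.1508]]
[0.4824 0.1112 0.1524] 8.732589196593459
[[-0.0508  0.1482]
 [-0.0836 -0.8418]
 [ 0.1695 -0.3925]
 [-0.0241 -0.7026]
 [-0.2551  0.1405]
 [-0.1608  1.0354]
 [ 0.8599  1.2558]
 [-0.455  -0.6431]]
```

apply_moves([
  [[0,0,-10.6,0,0,-30,-1],[0,0,-10.6,0,0,-30,-1],[0,0,-10.6,0,0,-30,-1],[0,0,-10.6,0,0,-30,-1],[0,0,-10.6,0,0,-20,-1]],
])

```text
t: 2.58
ee_pos: [0.1692, 0.576, 0.373]
ee_rot: [-0.996, 2.979, 0.002]
force: [-0.6, 0.6, -0.2]
width: 0.0855
```

apply_moves([
  [[0,0,-10.6,0,0,0,-1],[0,0,-10.6,0,0,0,-1],[0,0,-10.6,0,0,0,-1],[0,0,-10.6,0,0,0,-1],[0,0,-10.6,0,0,0,-1]],
])

```text
t: 3.2
ee_pos: [0.1691, 0.5757, 0.3713]
ee_rot: [2.221, -2.222, 0.0]
force: [0.2, 0.1, -0.6]
width: 0.0847
```

```bash
cat >> h.py <<'E'
def plan(xyz,yaw=None):
    T=state(); d=np.array(xyz)-T[:3,3]; print('tool shift mm',T[:3,:3].T@d*1000, 'turn z', None if yaw is None else -((yaw-np.degrees(np.arctan2(T[1,0],T[0,0]))+180)%360-180))
E
python3 -c "
from h import *
plan([.644,-.193,.30],-90.6)"
```

```text
t 3.2 p [0.1691 0.5757 0.3713] F [ 0.2033  0.1211 -0.5752] w 0.0847
xax [-0.0005 -1.      0.    ] zax [-0. -0. -1.] yaw -90.02757130193974 j [ 1.285   0.304   0.2544  1.5213  0.     -0.2853]
tool shift mm [ 768.4427 -475.2326   71.283 ] turn z 0.5724286980602642
```

apply_moves([
  [[0,0,0.6,50,-31,0,-1],[0,0,0,50,-31,0,-1],[0,0,0,50,-31,0,-1],[0,0,0,50,-31,0,-1],[0,0,0,50,-31,0,-1]],
])

```text
t: 3.82
ee_pos: [0.321, 0.3217, 0.3715]
ee_rot: [-2.202, 2.239, -0.0]
force: [0.7, -0.6, 0.5]
width: 0.0852
```

apply_moves([
  [[0,0,0,50,-31,0,-1],[0,0,0,50,-31,0,-1],[0,0,0,50,-31,0,-1],[0,0,0,50,-31,0,-1],[0,0,0,50,-31,0,-1]],
])

```text
t: 4.45
ee_pos: [0.4719, 0.069, 0.3716]
ee_rot: [-2.202, 2.24, -0.001]
force: [0.6, 0.5, -0.0]
width: 0.0856
```

apply_moves([
  [[0,0,0,50,-31,15,-1],[0,0,0,50,-31,15,-1],[0,0,0,50,-31,15,-1],[0,0,0,50,-31,15,-1],[0,0,0,0,0,10,-1]],
])

```text
t: 5.08
ee_pos: [0.5926, -0.1347, 0.299]
ee_rot: [2.196, -2.244, -0.002]
force: [-0.4, 1.0, -0.4]
width: 0.0852
```

```bash
python3 -c "
from h import *
plan([.644,-.193,.20],-90.6)"
```

```text
t 5.075 p [ 0.5926 -0.1347  0.299 ] F [-0.4171  0.9653 -0.4016] w 0.0852
xax [-0.0215 -0.9998  0.0003] zax [-0.0018 -0.0003 -1.    ] yaw -91.23413161918955 j [-0.2231  0.3151  0.1076  1.365  -0.0007 -1.7724]
tool shift mm [ 57.1655 -52.8255  98.9239] turn z -0.6341316191895601
```

apply_moves([
  [[0,0,0,20,-18,35,-1],[0,0,0,20,-18,35,-1],[0,0,0,17,-17,29,-1],[0,0,0,0,0,0,-1]],
])

```text
t: 5.58
ee_pos: [0.6424, -0.1887, 0.1993]
ee_rot: [2.2, -2.239, -0.007]
force: [-0.6, 0.1, -0.3]
width: 0.0855
```

```bash
cat >> h.py <<'E'
def look(name):
    T=pose(); c=ctrl.read_camera('wrist'); cv2.imwrite(f'pics/{name}.png',c['image']); return T,c
def wmask(label,z,T,c):
    out=[]
    for r in ctrl.cut_out('wrist',label):
        m=r['mask'].astype(np.uint8); cs=max(cv2.findContours(m,0,2)[0],key=cv2.contourArea)
        P=np.array([Wray(c,T,*p[0].astype(float)+1e-6,z)[:2] for p in cs],np.float32)*1000
        print(label,r['conf'],'px',cs.reshape(-1,2).mean(0),cv2.minAreaRect(P)); out.append(m)
    return out
E
python3 -c "
from h import *
state()
T,c=look('w1'); wmask('packing',.016,T,c)
for r in ctrl.pinpoint('wrist','packing'):
    p=T@np.array(c['mount'])@np.append(r['position'],1); print(r['conf'],p)
"
```

```text
t 5.575 p [ 0.6424 -0.1887  0.1993] F [-0.5808  0.0837 -0.315 ] w 0.0855
xax [-0.0175 -0.9998 -0.0015] zax [-0.0047  0.0015 -1.    ] yaw -91.0025402297419 j [-0.2859  0.4634  0.0975  1.2098  0.0002 -1.8392]
packing 0.91 px [122.4595 221.1486] ((803.92236328125, -123.74429321289062), (64.48084259033203, 118.09591674804688), 36.760440826416016)
packing 0.88 px [249.4286 154.5714] ((645.12109375, -193.88072204589844), (119.91583251953125, 57.6512451171875), 88.18131256103516)
0.69 [ 0.8079 -0.1231  0.0001  1.    ]
0.66 [ 0.6419 -0.195   0.0016  1.    ]
0.17 [0.7493 0.0002 0.0028 1.    ]
```

View pics/w1.png

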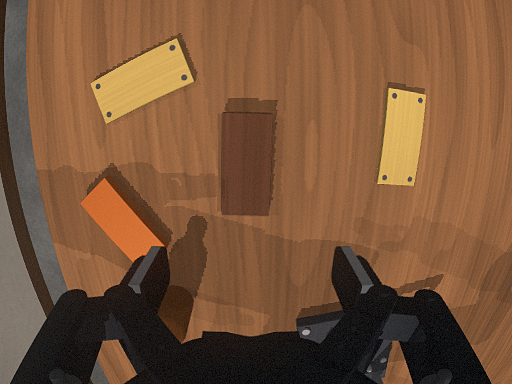

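apply_moves([
  [[0,0,0,5,-2,50,-1],[0,0,0,0,0,50,-1],[0,0,0,0,0,50,-1],[0,0,0,0,0,30,-1],[0,0,0,0,0,0,-1]],
])

```text
t: 6.35
ee_pos: [0.6441, -0.193, 0.0216]
ee_rot: [2.202, -2.238, -0.004]
force: [0.4, 0.8, -0.7]
width: 0.0852
```

```bash
python3 -c "
from h import *
plan([.6448,-.194,.003],-91)
T,c=look('w2')"
```

```text
t 6.35 p [ 0.6441 -0.193   0.0216] F [ 0.3609  0.8305 -0.7003] w 0.0852
xax [-0.0162 -0.9999 -0.001 ] zax [-0.0028  0.001  -1.    ] yaw -90.92860151543498 j [-0.2912  0.5915 -0.1219  0.8604  0.0002 -1.8458]
tool shift mm [ 1.0208 -0.7707 18.5589] turn z 0.07139848456500886
```

View pics/w2.png

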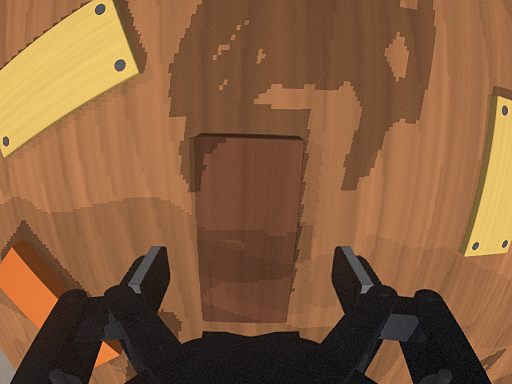

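apply_moves([
  [[0,0,0,1,0,18,-1],[0,0,0,0,0,0,-1],[0,0,0,0,0,0,1],[0,0,0,0,0,0,1],[0,0,0,0,0,0,1]],
], newtons=50)

```text
t: 7.02
ee_pos: [0.6463, -0.1955, 0.0054]
ee_rot: [-2.202, 2.24, -0.002]
force: [0.0, 0.7, 5.3]
width: 0.0542
```

```bash
python3 -c "
from h import *
state()
T,c=look('w3');wmask('packing',.016,T,c)"
```

```text
t 7.025 p [ 0.6463 -0.1955  0.0054] F [0.0233 0.693  5.3109] w 0.0542
xax [-0.0171 -0.9999  0.0005] zax [ 0.0014 -0.0005 -1.    ] yaw -90.98072696528493 j [-0.2937  0.6091 -0.1331  0.827  -0.     -1.8474]
packing 0.83 px [ 34.9429 301.3714] ((813.9017333984375, -147.8181915283203), (77.57273864746094, 64.15254211425781), 40.47830581665039)
```

View pics/w3.png

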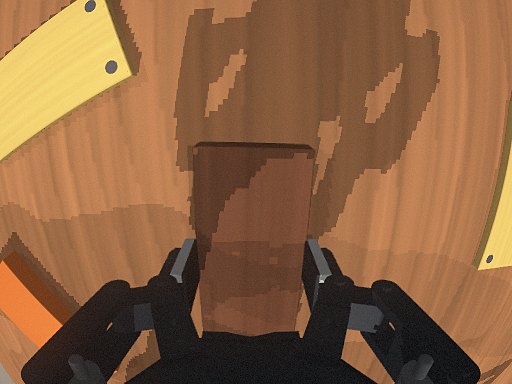

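apply_moves([
  [[0,0,0,0,0,-15,1],[0,0,0,0,0,-40,1],[0,0,0,0,0,-50,1],[0,0,0,0,0,-45,1],[0,0,0,0,0,0,1]],
])

```text
t: 7.75
ee_pos: [0.6486, -0.1961, 0.16]
ee_rot: [-2.2, 2.237, -0.012]
force: [0.1, -0.1, -1.0]
width: 0.054
```

```bash
python3 -c "
from h import *
plan([.4824,.112,.15],-81.3)
T,c=look('w4')"
```

```text
t 7.75 p [ 0.6486 -0.1961  0.16  ] F [ 0.1323 -0.0921 -1.0104] w 0.054
xax [-0.017  -0.9999  0.0023] zax [ 0.0082 -0.0025 -1.    ] yaw -90.97592879621429 j [-0.2937  0.4849  0.0401  1.1174  0.     -1.8474]
tool shift mm [-305.282   171.4701    7.8722] turn z -9.675928796214293
```

View pics/w4.png

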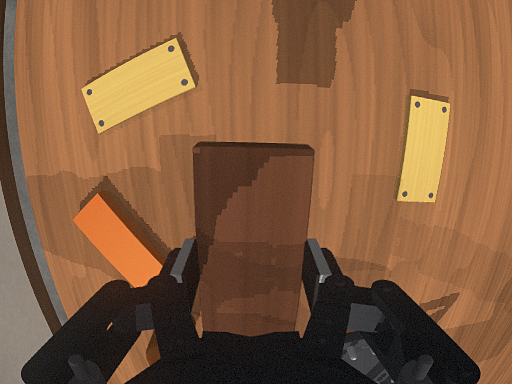

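Run:
```python
from h import *
c=ctrl.read_camera('wrist'); T=np.eye(4)
for u,v,z in [(194,148,-.0106),(313,149,-.0106),(197,142.5,.0054),(311,144,.0054),(253,148.5,-.0106)]:
    print(u,v,Wray(c,T,u,v,z)*1000)
i=cv2.imread('pics/w4.png'); cv2.imwrite('pics/w4c.png',cv2.resize(i[130:170,180:330],None,fx=5,fy=5,interpolation=cv2.INTER_NEAREST))
```

```text
194 148 [ 57.1146 -24.2337 -10.6   ]
313 149 [ 56.7668  29.8809 -10.6   ]
197 142.5 [ 57.3213 -25.6562   5.4   ]
311 144 [56.6901 32.1865  5.4   ]
253 148.5 [ 56.6668   2.53   -10.6   ]
```

View pics/w4c.png

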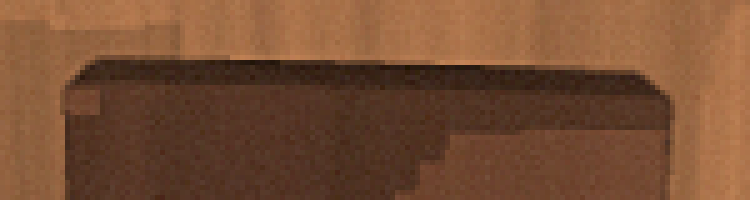

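apply_moves([
  [[0,0,-3,-45,25,0,1],[0,0,-3,-45,25,0,1],[0,0,-3.6,-45,25,0,1],[0,0,0,-45,25,0,1],[0,0,0,-45,25,0,1]],
])

```text
t: 8.48
ee_pos: [0.5004, 0.0195, 0.1525]
ee_rot: [2.38, -2.047, -0.004]
force: [0.4, 0.5, -0.1]
width: 0.0547
```

Run:
```python
from h import *
plan([.4824,.112,.15],-81.3)
```

```text
t 8.475 p [0.5004 0.0195 0.1525] F [ 0.3518  0.5108 -0.0844] w 0.0547
xax [ 0.1498 -0.9887 -0.0006] zax [-0.0033  0.0001 -1.    ] yaw -81.38549838996417 j [ 0.0389  0.1794 -0.4062  0.9886  0.0002 -1.6823]
tool shift mm [-94.1126   3.9411   2.5798] turn z -0.08549838996418657
```

apply_moves([
  [[0,0,0,-40,0,0,1],[0,0,0,-35,1,15,1],[0,0,0,-16,0,35,1],[0,0,0,0,0,10,1],[0,0,0,0,0,0,1]],
])

```text
t: 9.1
ee_pos: [0.4871, 0.1075, 0.0931]
ee_rot: [2.38, -2.046, -0.003]
force: [0.3, 0.3, 0.5]
width: 0.0541
```

Run:
```python
from h import *
plan([.4824,.112,.15],-81.3)
T,c=look('w5')
q=(.4824,.112,.1524)
def fx(x,y,z):
    a=q[2]; return [q[0]+x*np.cos(a)-y*np.sin(a),q[1]+x*np.sin(a)+y*np.cos(a),z]
im=c['image'].copy()
for x,y in [(36,-45),(16,-68),(-16,-68),(-36,-45)]:
    u=W2px(c,T,fx(x/1e3,y/1e3,.042)); print(u); cv2.circle(im,tuple(int(k) for k in np.round(u)),2,(0,0,255),1)
cv2.imwrite('pics/w5a.png',cv2.resize(im[60:380,70:440],(740,640))[:600])
for n in('top','side'):
    c2=ctrl.read_camera(n); cv2.imwrite(f'pics/{n}5.png',c2['image'])
t=cv2.imread('pics/side5.png'); cv2.imwrite('pics/s5c.png',cv2.resize(t[90:220,120:290],None,fx=4,fy=4,interpolation=cv2.INTER_CUBIC))
```

```text
t 9.1 p [0.4871 0.1075 0.0931] F [0.28   0.2505 0.5048] w 0.0541
xax [ 0.1498 -0.9887  0.0006] zax [-0.0032 -0.0011 -1.    ] yaw -81.3834226892252 j [ 0.2174  0.2309 -0.491   0.8523 -0.0004 -1.5038]
tool shift mm [ -5.1559   4.1178 -56.8837] turn z -0.0834226892251877
[200.1318 158.4748]
[229.3554 123.6355]
[278.5948 123.6681]
[307.4743 158.3911]
```

View pics/w5a.png

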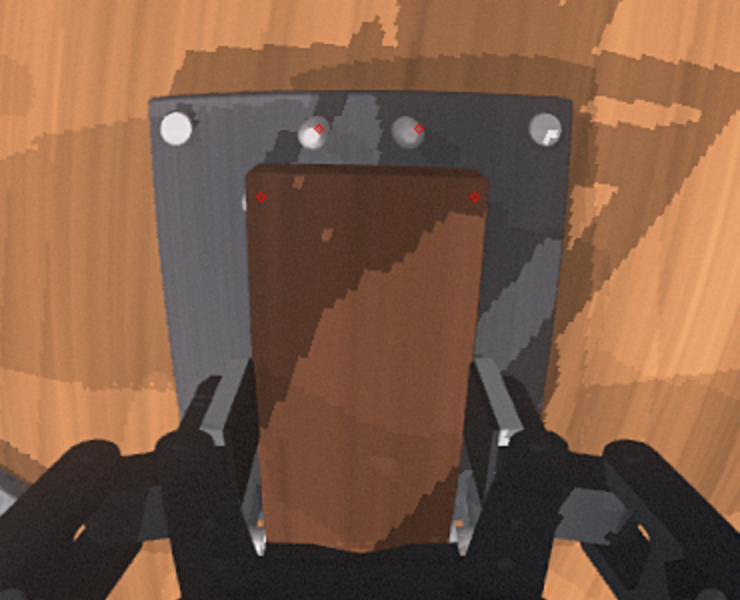

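View pics/s5c.png

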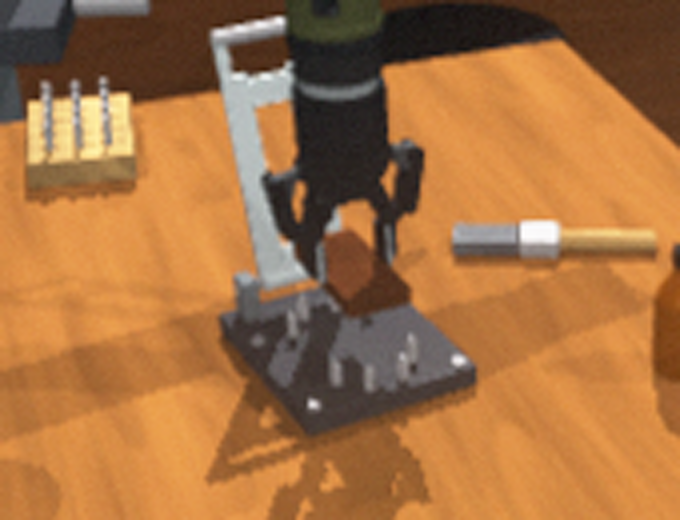

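Run:
```python
from h import *
i=cv2.imread('pics/w5.png'); cv2.imwrite('pics/w5c.png',cv2.resize(i[100:175,130:370],None,fx=3.3,fy=3.3,interpolation=cv2.INTER_NEAREST))
```

```text
(no output)
```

View pics/w5c.png

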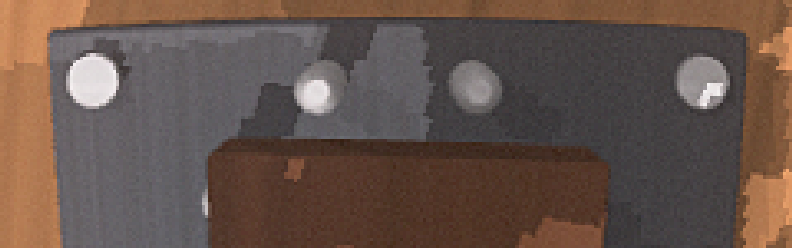

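Run:
```python
from h import *
c=ctrl.read_camera('wrist'); T=np.eye(4); zt=.0931
a=Wray(c,T,226,128.2,zt-.042);b=Wray(c,T,275.2,128.2,zt-.042)
print('pins',a*1e3,b*1e3,'mid',(a+b)*500, 'bed centre x', (a+b)[0]*500-68)
a=Wray(c,T,145.2,108.5,zt-.02);b=Wray(c,T,355.8,110,zt-.02)
print('corner',a*1e3,b*1e3,'mid',(a+b)*500,'bed x',(a+b)[0]*500-82)
a=Wray(c,T,193.6,147,-.0106);b=Wray(c,T,314,148.5,-.0106)
print('slab',a*1e3,b*1e3,'mid',(a+b)*500,'slab x',(a+b)[0]*500-60)
```

```text
pins [ 59.7638 -14.6042  51.1   ] [59.8011 17.435  51.1   ] mid [59.7824  1.4154 51.1   ] bed centre x -8.2175560681616
corner [ 74.4809 -77.1956  73.1   ] [73.5356 80.0465 73.1   ] mid [74.0082  1.4254 73.1   ] bed x -7.991778324746946
slab [ 57.3767 -24.5389 -10.6   ] [ 56.804   30.2006 -10.6   ] mid [ 57.0904   2.8308 -10.6   ] slab x -2.909637694629886
```

apply_moves([
  [[0,0,0,-5,-1.4,10,1],[0,0,0,0,0,25,1],[0,0,0,0,0,0,1],[0,0,0,0,0,0,1]],
])

```text
t: 9.8
ee_pos: [0.4893, 0.1135, 0.0597]
ee_rot: [-2.382, 2.048, -0.0]
force: [0.6, -0.5, -0.1]
width: 0.0542
```

Run:
```python
from h import *
state()
T,c=look('w6'); i=c['image']
cv2.imwrite('pics/w6c.png',cv2.resize(i[100:175,130:370],None,fx=3.3,fy=3.3,interpolation=cv2.INTER_NEAREST))
```

```text
t 9.8 p [0.4893 0.1135 0.0597] F [ 0.5638 -0.4566 -0.1369] w 0.0542
xax [ 0.1499 -0.9887 -0.0001] zax [ 0.0002  0.0001 -1.    ] yaw -81.37931588873444 j [ 0.2278  0.2717 -0.5258  0.7731  0.0001 -1.4934]
```

View pics/w6c.png

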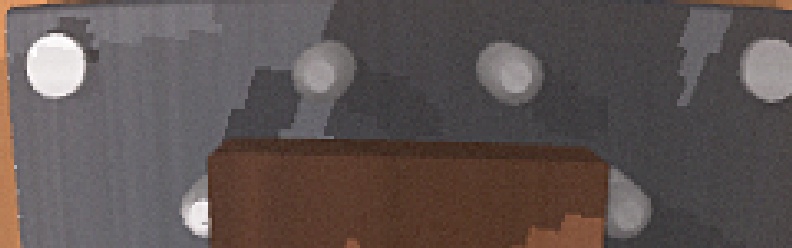

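```bash
cat > m.py <<'E'
from h import *
import sys
def meas(zt,L,R,LS=None,RS=None,slab=((193.6,147),(314,148.5)),zs=-.0106):
    c=ctrl.read_camera('wrist'); T=np.eye(4)
    a=Wray(c,T,*L,zt-.042);b=Wray(c,T,*R,zt-.042)
    print('pins',a*1e3,b*1e3,'mid',(a+b)*500, 'bed x', (a+b)[0]*500-68)
    if LS:
        a=Wray(c,T,*LS,zt-.042);b=Wray(c,T,*RS,zt-.042); print('side pins',a*1e3,b*1e3,'mid',(a+b)*500,'bed x',(a+b)[0]*500-45)
    a=Wray(c,T,*slab[0],zs);b=Wray(c,T,*slab[1],zs)
    print('slab',a*1e3,b*1e3,'mid',(a+b)*500,'slab x',(a+b)[0]*500-60)
E
python3 -c "
from m import *
meas(.0597,(226.7,122.7),(286.7,123),(191.5,164.8),(320.6,164.5))"
```

```text
pins [ 65.9649 -11.4915  17.7   ] [65.9446 20.8029 17.7   ] mid [65.9548  4.6557 17.7   ] bed x -2.0452261571748096
side pins [ 42.8123 -31.6587  17.7   ] [43.145 40.734 17.7  ] mid [42.9787  4.5376 17.7   ] bed x -2.0213014587049827
slab [ 57.3755 -24.5398 -10.6   ] [ 56.8027  30.1995 -10.6   ] mid [ 57.0891   2.8298 -10.6   ] slab x -2.910880996528661
```

apply_moves([
  [[0,0,0,1,1.7,5,1],[0,0,0,0,0,0,1],[0,0,0,0,0,0,1]],
])

```text
t: 10.28
ee_pos: [0.4875, 0.1121, 0.0543]
ee_rot: [-2.382, 2.048, 0.0]
force: [-0.2, -0.6, -0.4]
width: 0.0543
```

Run:
```python
from h import *
state()
T,c=look('w7'); i=c['image']
cv2.imwrite('pics/w7c.png',cv2.resize(i[100:175,130:370],None,fx=3.3,fy=3.3,interpolation=cv2.INTER_NEAREST))
```

```text
t 10.275 p [0.4875 0.1121 0.0543] F [-0.2132 -0.6224 -0.3647] w 0.0543
xax [ 0.1499 -0.9887 -0.    ] zax [-0.  0. -1.] yaw -81.38128429927094 j [ 0.226   0.2749 -0.5362  0.7597  0.     -1.4952]
```

View pics/w7c.png

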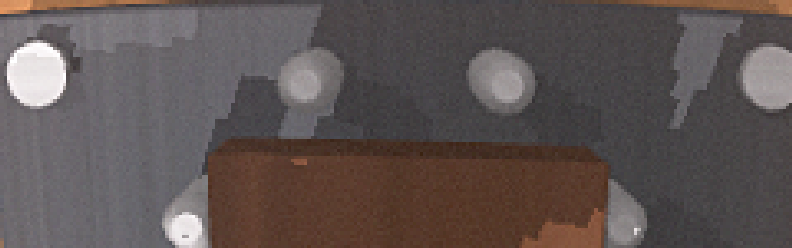

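```bash
python3 -c "
from m import *
meas(.0543,(222.1,125.5),(283.6,125.8),(186.4,169.4),(320.3,169.7))"
```

```text
pins [ 64.9399 -13.4899  12.3   ] [64.8563 18.5384 12.3   ] mid [64.8981  2.5242 12.3   ] bed x -3.101887785913405
side pins [ 41.481  -33.5314  12.3   ] [41.4211 39.4088 12.3   ] mid [41.4511  2.9387 12.3   ] bed x -3.5489469098122655
slab [ 57.3758 -24.5396 -10.6   ] [ 56.8029  30.1994 -10.6   ] mid [ 57.0894   2.8299 -10.6   ] slab x -2.9106492671295285
```

apply_moves([
  [[0,0,0,0,0,8,1],[0,0,0,0,0,8,1],[0,0,0,0,0,8,1],[0,0,0,0,0,3,1],[0,0,0,0,0,0,1]],
])

```text
t: 11.0
ee_pos: [0.4872, 0.1121, 0.0269]
ee_rot: [2.382, -2.048, -0.001]
force: [0.5, 0.2, -0.7]
width: 0.0542
```

Run:
```python
from h import *
state()
T,c=look('w8')
```

```text
t 11.0 p [0.4872 0.1121 0.0269] F [ 0.5152  0.1761 -0.7386] w 0.0542
xax [ 0.15   -0.9887  0.    ] zax [-0.0007 -0.0001 -1.    ] yaw -81.37448726722087 j [ 0.2261  0.3103 -0.5639  0.6973  0.     -1.4953]
```

View pics/w8.png

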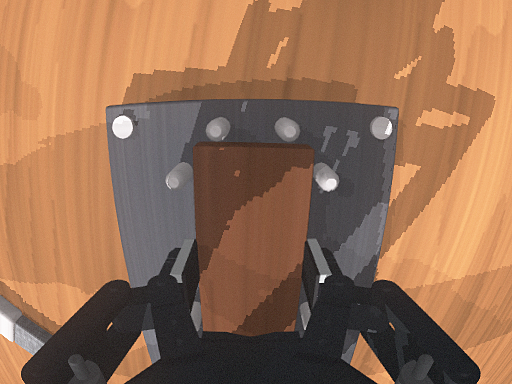

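apply_moves([
  [[0,0,0,0,0,1.5,1],[0,0,0,0,0,0,1],[0,0,0,0,0,0,-1],[0,0,0,0,0,0,-1],[0,0,0,0,0,0,-1]],
])

```text
t: 11.68
ee_pos: [0.4876, 0.1122, 0.0259]
ee_rot: [-2.382, 2.048, -0.0]
force: [-0.3, -0.7, 0.5]
width: 0.0854
```

apply_moves([
  [[0,0,0,0,0,-10,-1],[0,0,0,0,0,-40,-1],[0,0,0,0,0,-50,-1],[0,0,0,0,0,-50,-1],[0,0,0,0,0,0,-1]],
])

```text
t: 12.3
ee_pos: [0.4907, 0.1128, 0.1808]
ee_rot: [-2.377, 2.044, -0.008]
force: [-0.6, 0.1, -0.1]
width: 0.0855
```

Run:
```python
from h import *
plan([.4515,-.2258,.20],-93)
T,c=look('w9'); wmask('packing',.036,T,c)
```

```text
t 12.3 p [0.4907 0.1128 0.1808] F [-0.5802  0.1106 -0.0891] w 0.0855
xax [ 0.15   -0.9887 -0.0007] zax [ 0.0084  0.0019 -1.    ] yaw -81.37452183949058 j [ 0.2261  0.1535 -0.3694  1.0393  0.     -1.4953]
tool shift mm [328.9297  89.3486 -20.223 ] turn z 11.62547816050943
packing 0.66 px [252.9783 172.5435] ((486.2728576660156, 113.48151397705078), (57.0980224609375, 121.77422332763672), 6.897942066192627)
packing 0.65 px [35.1  8.8] ((764.9520263671875, -57.233985900878906), (20.269935607910156, 49.00918197631836), 82.43212127685547)
```

View pics/w9.png

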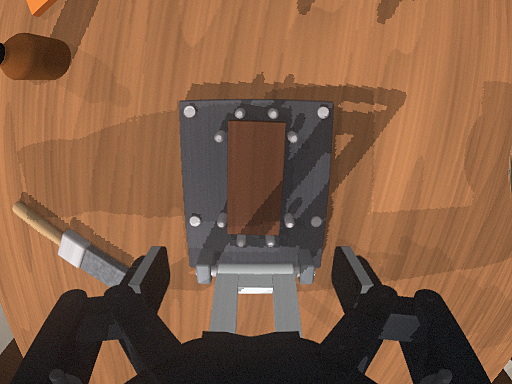

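apply_moves([
  [[0,0,0,55,15,0,-1],[0,0,0,55,15,0,-1],[0,0,0,55,15,0,-1],[0,0,0,55,15,0,-1],[0,0,0,55,15,0,-1]],
])

```text
t: 13.02
ee_pos: [0.453, -0.1723, 0.1744]
ee_rot: [2.382, -2.048, -0.004]
force: [1.0, -0.0, -0.6]
width: 0.0853
```

apply_moves([
  [[0,0,6,54,14,0,-1],[0,0,5.6,0,0,0,-1],[0,0,0,0,0,0,-1],[0,0,0,0,0,0,-1]],
])

```text
t: 13.52
ee_pos: [0.4483, -0.2257, 0.1749]
ee_rot: [2.165, -2.275, -0.003]
force: [-0.5, -0.2, -0.4]
width: 0.0855
```

Run:
```python
from h import *
plan([.4515,-.2258,.10],-93)
T,c=look('w10'); wmask('plate',.008,T,c)
```

```text
t 13.525 p [ 0.4483 -0.2257  0.1749] F [-0.5089 -0.1709 -0.3913] w 0.0855
xax [-0.0496 -0.9988 -0.0008] zax [-0.0015  0.0009 -1.    ] yaw -92.84205025654178 j [-0.4665  0.1634 -0.3714  1.0378  0.0001 -1.9877]
tool shift mm [-0.0218 -3.3239 74.9427] turn z 0.1579497434582322
plate 0.94 px [251.2273 171.    ] ((450.60028076171875, -226.51036071777344), (120.05768585205078, 56.64176940917969), 87.41609191894531)
plate 0.92 px [ 29.0172 126.3448] ((756.5194702148438, -299.102783203125), (111.47139739990234, 57.80504608154297), 20.391725540161133)
```

View pics/w10.png

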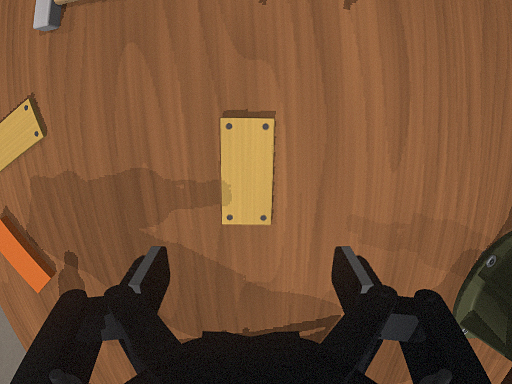

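apply_moves([
  [[0,0,0,-1,-2.5,45,-1],[0,0,0,0,0,50,-1],[0,0,0,0,0,50,-1],[0,0,0,0,0,15,-1],[0,0,0,0,0,0,-1]],
])

```text
t: 14.25
ee_pos: [0.4511, -0.2251, 0.0157]
ee_rot: [2.164, -2.277, -0.002]
force: [0.1, -0.4, 0.5]
width: 0.0852
```

Run:
```python
from h import *
plan([.4508,-.2258,.005],-92.7)
T,c=look('w11')
```

```text
t 14.25 p [ 0.4511 -0.2251  0.0157] F [ 0.1163 -0.3583  0.4644] w 0.0852
xax [-0.0508 -0.9987 -0.0006] zax [-0.0014  0.0006 -1.    ] yaw -92.91070557616827 j [-0.4627  0.3328 -0.5638  0.6757 -0.0001 -1.9827]
tool shift mm [ 0.7646  0.2583 10.6548] turn z -0.2107055761682659
```

View pics/w11.png

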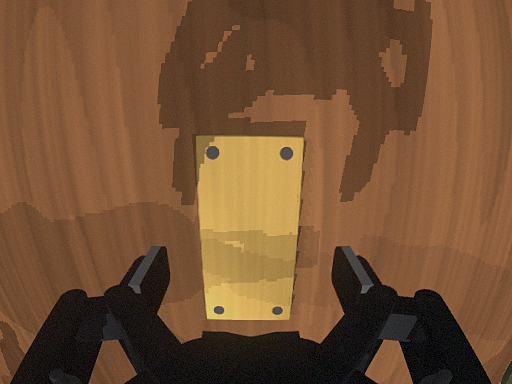

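Plate px (196–304) sits centred between the fingers. I'll lower and grip.

apply_moves([
  [[0,0,0,0,0,11,-1],[0,0,0,0,0,0,-1],[0,0,0,0,0,0,1],[0,0,0,0,0,0,1],[0,0,0,0,0,0,1]],
], newtons=70)

```text
t: 14.92
ee_pos: [0.4535, -0.2269, 0.0073]
ee_rot: [-2.162, 2.278, -0.007]
force: [-7.7, 3.0, 30.9]
width: 0.0321
```

Run:
```python
from h import *
state()
```

```text
t 14.925 p [ 0.4535 -0.2269  0.0073] F [-7.6983  2.9583 30.879 ] w 0.0321
xax [-0.0519 -0.9986  0.0023] zax [ 0.0035 -0.0024 -1.    ] yaw -92.97497559538255 j [-0.4636  0.3449 -0.5706  0.6511 -0.0006 -1.9824]
```

apply_moves([
  [[0,0,0,0,0,-10,1],[0,0,0,0,0,-30,1],[0,0,0,0,0,-40,1],[0,0,0,0,0,-40,1],[0,0,0,0,0,0,1]],
])

```text
t: 15.55
ee_pos: [0.4537, -0.2268, 0.1282]
ee_rot: [-2.161, 2.277, -0.009]
force: [0.9, -2.0, -0.4]
width: 0.0
```

Run:
```python
from h import *
plan([.4875,.1122,.10],-81.3)
T,c=look('w12')
```

```text
t 15.55 p [ 0.4537 -0.2268  0.1282] F [ 0.8729 -2.0128 -0.4448] w 0.0
xax [-0.0519 -0.9986  0.0024] zax [ 0.0056 -0.0027 -1.    ] yaw -92.97701988358267 j [-0.4635  0.2036 -0.4362  0.9247  0.0001 -1.9824]
tool shift mm [-340.3448  -15.9626   27.4267] turn z -11.677019883582659
```

View pics/w12.png

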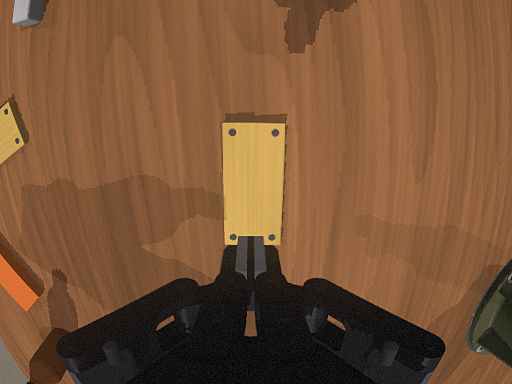

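The plate grasp missed. The open tips stand back from the TCP, so they rode over the 8 mm plate. The plate is still flat at px (254,183). I'll retry about 8 mm lower with the jaws pre-closed to about 64 mm.

apply_moves([
  [[0,0,0,0,0,0,-1],[0,0,0,0,0,0,-1],[0,0,0,0,0,0,-1],[0,0,0,0,0,0,-0.5],[0,0,0,0,0,0,-0.5]],
])

```text
t: 16.23
ee_pos: [0.4513, -0.2256, 0.1246]
ee_rot: [2.163, -2.278, -0.0]
force: [-0.7, 0.3, -0.5]
width: 0.064
```

Run:
```python
from h import *
state()
T,c=look('w13'); wmask('plate',.008,T,c)
```

```text
t 16.225 p [ 0.4513 -0.2256  0.1246] F [-0.7421  0.255  -0.4929] w 0.064
xax [-0.0519 -0.9986 -0.0001] zax [-0.0002  0.0001 -1.    ] yaw -92.97764267272336 j [-0.4636  0.2075 -0.4402  0.9234 -0.     -1.9824]
plate 0.84 px [253.0779 174.4675] ((450.26177978515625, -226.4316864013672), (121.41319274902344, 58.76015090942383), 86.34640502929688)
plate 0.63 px [ 12.0714 125.8333] ((713.252685546875, -304.66278076171875), (69.35757446289062, 39.99517822265625), 76.92164611816406)
```

View pics/w13.png

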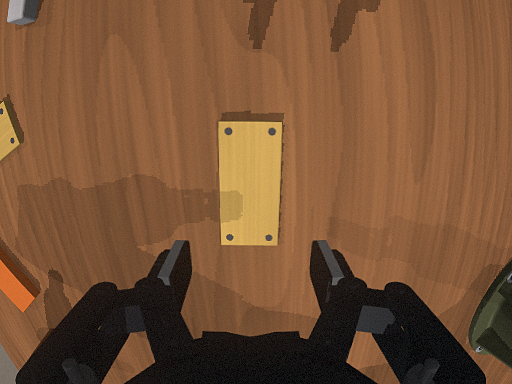

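apply_moves([
  [[0,0,0,0.5,0.5,50,-0.5],[0,0,0,0,0,48,-0.5],[0,0,0,0,0,15,-0.5],[0,0,0,0,0,0,-0.5],[0,0,0,0,0,0,-0.5]],
])

```text
t: 16.95
ee_pos: [0.4524, -0.2268, 0.0135]
ee_rot: [-2.162, 2.278, -0.004]
force: [0.8, -0.3, 0.6]
width: 0.0641
```

Run:
```python
from h import *
state()
T,c=look('w14')
```

```text
t 16.95 p [ 0.4524 -0.2268  0.0135] F [ 0.7519 -0.3428  0.6186] w 0.0641
xax [-0.0519 -0.9987  0.0011] zax [ 0.0024 -0.0012 -1.    ] yaw -92.97614045573863 j [-0.4648  0.3358 -0.5659  0.6665  0.     -1.9837]
```

View pics/w14.png

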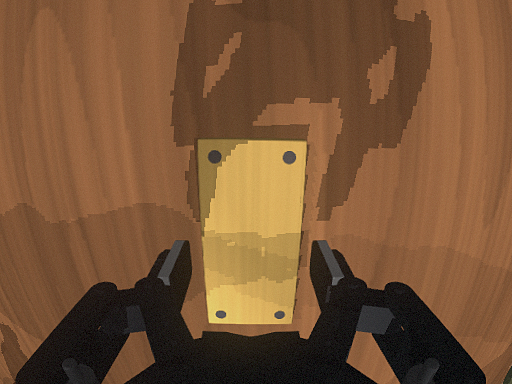

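apply_moves([
  [[0,0,0,0,0.7,8,-0.5],[0,0,0,0,0,7.5,-0.5],[0,0,0,0,0,0,-0.5],[0,0,0,0,0,0,-0.5]],
], newtons=70)

```text
t: 17.5
ee_pos: [0.4501, -0.226, -0.0038]
ee_rot: [2.163, -2.278, -0.0]
force: [0.8, -0.7, 0.4]
width: 0.064
```

apply_moves([
  [[0,0,0,0,0,0,1],[0,0,0,0,0,0,1],[0,0,0,0,0,0,1]],
])

```text
t: 17.88
ee_pos: [0.4508, -0.2262, -0.0028]
ee_rot: [-2.163, 2.278, -0.002]
force: [-0.9, 1.4, 6.2]
width: 0.0535
```

Gripped at 53.5 mm, the same reading the slab gave. Lifting.

apply_moves([
  [[0,0,0,0,0,-10,1],[0,0,0,0,0,-30,1],[0,0,0,0,0,-40,1],[0,0,0,0,0,-40,1],[0,0,0,0,0,0,1]],
])

```text
t: 18.5
ee_pos: [0.4524, -0.2272, 0.1195]
ee_rot: [-2.162, 2.277, -0.009]
force: [0.6, -0.2, -4.4]
width: 0.0537
```

Run:
```python
from h import *
plan([.4875,.1122,.10],-81.3)
T,c=look('w15')
i=c['image'];cv2.imwrite('pics/w15c.png',cv2.resize(i[130:190,180:330],None,fx=5,fy=5,interpolation=cv2.INTER_NEAREST))
```

```text
t 18.5 p [ 0.4524 -0.2272  0.1195] F [ 0.6361 -0.1812 -4.3763] w 0.0537
xax [-0.0519 -0.9986  0.0024] zax [ 0.0053 -0.0027 -1.    ] yaw -92.97687547982993 j [-0.4654  0.21   -0.4499  0.9049 -0.0001 -1.9843]
tool shift mm [-340.8363  -17.3559   18.7773] turn z -11.676875479829931
```

View pics/w15.png

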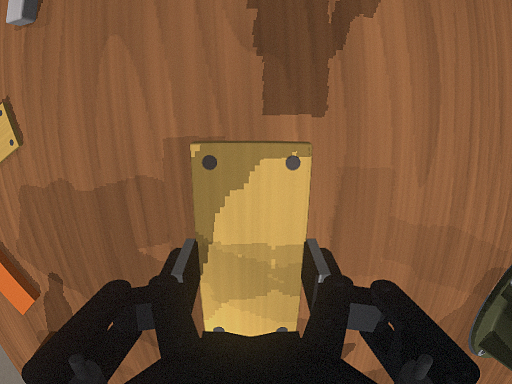

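View pics/w15c.png

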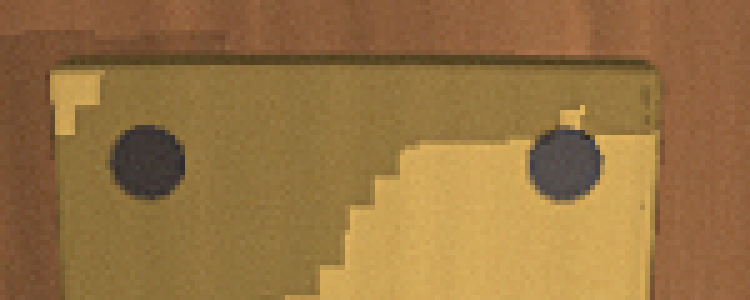

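apply_moves([
  [[0,0,0,-50,-3,0,1],[0,0,0,-55,-3,0,1],[0,0,0,-55,-3,0,1],[0,0,0,-55,-3,0,1],[0,0,0,-55,-3,0,1]],
])

```text
t: 19.18
ee_pos: [0.4775, 0.0443, 0.1145]
ee_rot: [2.161, -2.277, -0.003]
force: [1.3, 0.0, -3.3]
width: 0.0536
```

apply_moves([
  [[0,0,-5,-55,-3,0,1],[0,0,-6.7,-12,0,0,1],[0,0,0,0,0,15,1],[0,0,0,0,0,0,1],[0,0,0,0,0,0,1]],
])

```text
t: 19.8
ee_pos: [0.4839, 0.1084, 0.1005]
ee_rot: [2.38, -2.048, -0.001]
force: [-1.1, 0.2, -4.1]
width: 0.0537
```

Run:
```python
from h import *
plan([.4875,.1122,.06],-81.4)
T,c=look('w16'); i=c['image']
cv2.imwrite('pics/w16c.png',cv2.resize(i[85:185,130:370],None,fx=3.3,fy=3.3,interpolation=cv2.INTER_NEAREST))
```

```text
t 19.8 p [0.4839 0.1084 0.1005] F [-1.1248  0.2132 -4.0609] w 0.0537
xax [ 0.1491 -0.9888  0.0003] zax [-0.0017 -0.0006 -1.    ] yaw -81.42466817216419 j [ 0.2205  0.2169 -0.4899  0.8658 -0.0002 -1.4999]
tool shift mm [-3.2325 -4.2268 40.4641] turn z -0.02466817216418349
```

View pics/w16c.png

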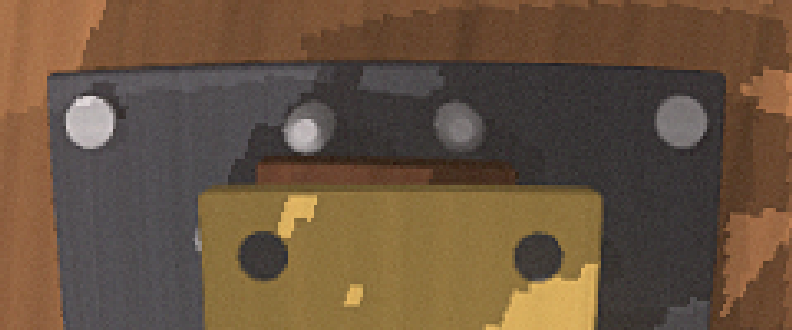

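```bash
python3 -c "
from m import *
meas(.1005,(221.5,125.3),(269.7,124.6),slab=((190.2,143.2),(312.1,143.5)),zs=-.0108)"
```

```text
pins [ 61.0739 -18.2317  58.5   ] [61.5067 14.3003 58.5   ] mid [61.2903 -1.9657 58.5   ] bed x -6.709668289238756
slab [ 59.1876 -26.0084 -10.8   ] [ 59.1219  29.1638 -10.8   ] mid [ 59.1547   1.5777 -10.8   ] slab x -0.8452659699599323
```

apply_moves([
  [[0,0,0,-5.4,-3.1,15,1],[0,0,0,0,0,25,1],[0,0,0,0,0,10,1],[0,0,0,0,0,0,1],[0,0,0,0,0,0,1]],
])

```text
t: 20.52
ee_pos: [0.4874, 0.1155, 0.0518]
ee_rot: [-2.383, 2.046, -0.001]
force: [-0.3, 0.6, -4.0]
width: 0.0537
```

Run:
```python
from h import *
plan([.4863,.1142,.0335],-81.4)
T,c=look('w17'); i=c['image']
cv2.imwrite('pics/w17c.png',cv2.resize(i[85:185,130:370],None,fx=3.3,fy=3.3,interpolation=cv2.INTER_NEAREST))
```

```text
t 20.525 p [0.4874 0.1155 0.0518] F [-0.3226  0.5887 -4.0451] w 0.0537
xax [ 0.1516 -0.9884 -0.0001] zax [ 0.0009  0.0002 -1.    ] yaw -81.28279053588982 j [ 0.2327  0.2785 -0.5381  0.7532  0.     -1.4903]
tool shift mm [ 1.1166  1.3269 18.3354] turn z 0.1172094641102035
```

View pics/w17c.png

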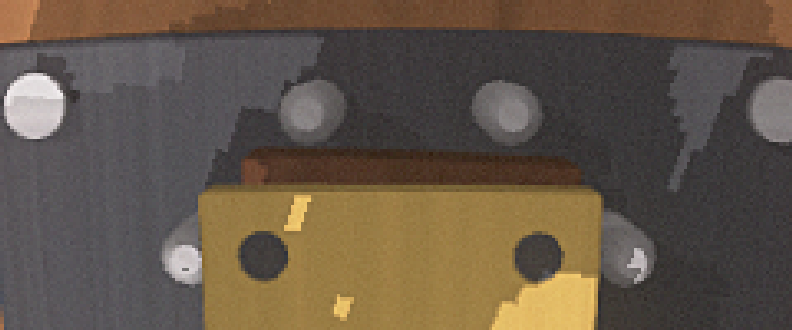

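```bash
python3 -c "
from m import *
meas(.0518,(222.7,119.5),(285.2,119.8),(186.1,164.4),(320.9,164.7),slab=((190.2,143.2),(312.1,143.5)),zs=-.0108)"
```

```text
pins [ 68.2551 -12.9069   9.8   ] [68.1979 19.0223  9.8   ] mid [68.2265  3.0577  9.8   ] bed x 0.22647778066253466
side pins [ 44.8172 -32.9923   9.8   ] [44.7717 38.952   9.8   ] mid [44.7944  2.9799  9.8   ] bed x -0.2055559189912941
slab [ 59.1842 -26.0112 -10.8   ] [ 59.1186  29.1618 -10.8   ] mid [ 59.1514   1.5753 -10.8   ] slab x -0.8486065885735385
```

apply_moves([
  [[0,0,0,0.9,1.3,3,1],[0,0,0,0,0,5,1],[0,0,0,0,0,5,1],[0,0,0,0,0,4,1],[0,0,0,0,0,0,1]],
])

```text
t: 21.25
ee_pos: [0.4853, 0.1142, 0.0338]
ee_rot: [2.383, -2.046, -0.001]
force: [-0.0, 0.1, -4.0]
width: 0.0533
```

Run:
```python
from h import *
plan([.4863,.1142,.0335],-81.4)
T,c=look('w18'); i=c['image']
cv2.imwrite('pics/w18c.png',cv2.resize(i[85:185,130:370],None,fx=3.3,fy=3.3,interpolation=cv2.INTER_NEAREST))
```

```text
t 21.25 p [0.4853 0.1142 0.0338] F [-0.0443  0.1205 -3.9922] w 0.0533
xax [ 0.1517 -0.9884  0.0001] zax [-0.0009 -0.0002 -1.    ] yaw -81.27651272458252 j [ 0.2311  0.2991 -0.5602  0.7125  0.     -1.492 ]
tool shift mm [ 0.1449 -1.0203  0.3004] turn z 0.12348727541748872
```

View pics/w18c.png

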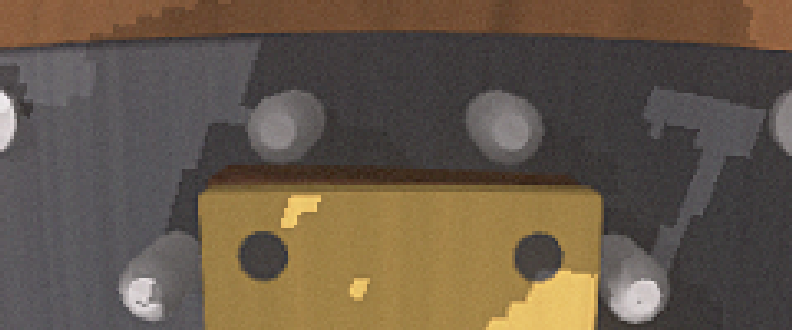

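apply_moves([
  [[0,0,0,0,-0.8,0,1],[0,0,0,0,0,1,1],[0,0,0,0,0,0,1],[0,0,0,0,0,0,1]],
])

```text
t: 21.8
ee_pos: [0.4865, 0.1144, 0.0334]
ee_rot: [-2.384, 2.046, -0.0]
force: [0.2, -0.4, -3.8]
width: 0.0535
```

Run:
```python
from h import *
plan([.4863,.1142,.0335],-81.4)
```

```text
t 21.8 p [0.4865 0.1144 0.0334] F [ 0.1793 -0.3621 -3.8425] w 0.0535
xax [ 0.1517 -0.9884 -0.    ] zax [ 0.0001  0.     -1.    ] yaw -81.27508412092827 j [ 0.231   0.3009 -0.5589  0.711   0.     -1.4921]
tool shift mm [ 0.1772  0.2227 -0.1495] turn z 0.12491587907175017
```

apply_moves([
  [[0,0,0,0,0,1,1],[0,0,0,0,0,0,1],[0,0,0,0,0,0,1]],
])

```text
t: 22.18
ee_pos: [0.4866, 0.1144, 0.0332]
ee_rot: [-2.384, 2.046, -0.0]
force: [-3.9, -1.2, 5.5]
width: 0.0533
```

apply_moves([
  [[0,0,0,0,0,0,-0.6],[0,0,0,0,0,0,-0.8],[0,0,0,0,0,0,-1],[0,0,0,0,0,0,-1]],
])

```text
t: 22.68
ee_pos: [0.4866, 0.1144, 0.0323]
ee_rot: [-2.384, 2.046, -0.0]
force: [-0.6, -0.2, 0.7]
width: 0.0857
```

apply_moves([
  [[0,0,0,0,0,-10,-1],[0,0,0,0,0,-40,-1],[0,0,0,0,0,-50,-1],[0,0,0,0,0,-50,-1],[0,0,0,0,0,0,-1]],
])

```text
t: 23.3
ee_pos: [0.4896, 0.1151, 0.1872]
ee_rot: [-2.379, 2.042, -0.008]
force: [0.7, 0.1, -1.1]
width: 0.0852
```

Run:
```python
from h import *
plan([.4615,.265,.35],8.7)
T,c=look('w19'); wmask('plate',.044,T,c)
for n in ('side','top'):
    c=ctrl.read_camera(n);i=c['image']
    cv2.imwrite(f'pics/{n}19.png',cv2.resize(i[90:220,120:290] if n=='side' else i[150:270,90:270],None,fx=4,fy=4,interpolation=cv2.INTER_CUBIC))
    for l in('frame_grip','frame_hinge','bed'):
        for r in ctrl.pinpoint(n,l): print(n,l,r['conf'],toworld(c,r['position']))
```

```text
t 23.3 p [0.4896 0.1151 0.1872] F [ 0.7122  0.1054 -1.125 ] w 0.0852
xax [ 0.1517 -0.9884 -0.0007] zax [ 0.0083  0.0019 -1.    ] yaw -81.27515084615708 j [ 0.231   0.1483 -0.3602  1.0538 -0.     -1.4921]
tool shift mm [-152.4987    3.6413 -162.7083] turn z -89.97515084615708
plate 0.78 px [260.0698 168.8605] ((484.6990661621094, 113.90585327148438), (57.02333450317383, 120.17525482177734), 8.684823036193848)
plate 0.4 px [258.0922 234.4286] ((475.6237487792969, 176.65147399902344), (148.75282287597656, 290.8372802734375), 8.308597564697266)
side frame_grip 0.64 [0.4596 0.2682 0.2617]
side frame_grip 0.59 [0.487  0.1143 0.0204]
side frame_hinge 0.83 [0.472  0.2109 0.0481]
side bed 0.76 [0.4832 0.1161 0.0197]
side bed 0.54 [ 0.563  -0.4486 -0.0007]
top frame_hinge 0.6 [0.474  0.2098 0.0516]
top bed 0.88 [0.4827 0.1125 0.0209]
```

View pics/w19.png

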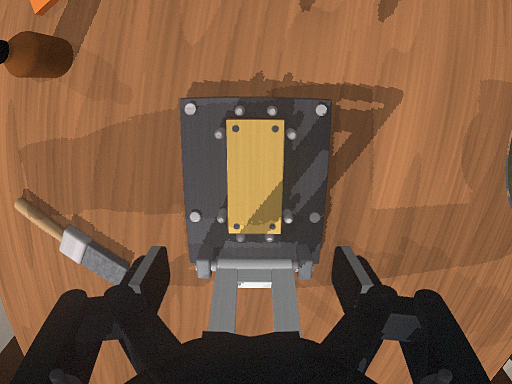

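View pics/side19.png

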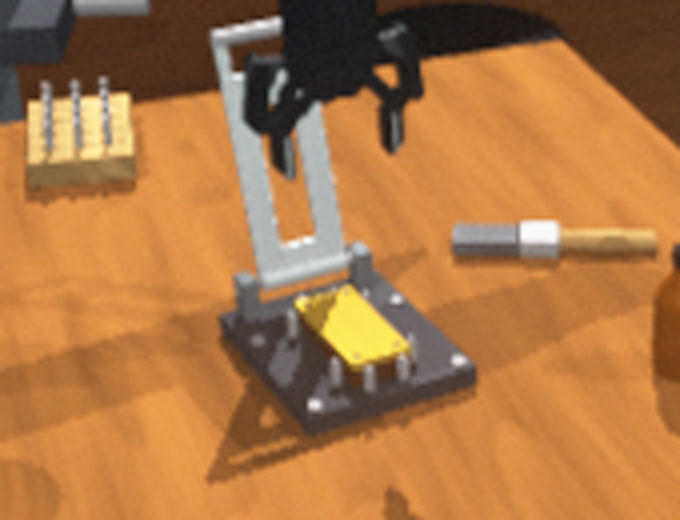

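apply_moves([
  [[0,0,10,0,0,-35,-1],[0,0,10,0,0,-35,-1],[0,0,10,0,0,-35,-1],[0,0,10,0,0,-30,-1],[0,0,10,0,0,-15,-1]],
])

```text
t: 24.42
ee_pos: [0.487, 0.1145, 0.3339]
ee_rot: [-1.287, 2.864, -0.001]
force: [1.5, -0.0, -0.4]
width: 0.0854
```

apply_moves([
  [[0,0,10,0,0,0,0],[0,0,10,0,0,0,0],[0,0,10,0,0,0,0],[0,0,10,0,0,0,0],[0,0,0,0,0,0,0]],
])

```text
t: 25.05
ee_pos: [0.4864, 0.1144, 0.332]
ee_rot: [0.242, -3.132, 0.0]
force: [-0.1, -0.2, -0.6]
width: 0.0429
```

Run:
```python
from h import *
plan([.4605,.2662,.32],188.7)
```

```text
t 25.05 p [0.4864 0.1144 0.332 ] F [-0.1301 -0.1733 -0.5992] w 0.0429
xax [-0.9881 -0.1535  0.0006] zax [-0.0006 -0.0002 -1.    ] yaw -171.16912757896216 j [ 0.2309  0.1014 -0.0838  1.3863 -0.      0.0768]
tool shift mm [  2.2744 154.0165  11.9989] turn z 0.13087242103779317
```

apply_moves([
  [[0,0,0,2,50,0,0],[0,0,0,0,50,0,0],[0,0,0,0,54,0,0],[0,0,0,0,0,0,0],[0,0,0,0,0,0,0]],
])

```text
t: 25.68
ee_pos: [0.461, 0.2661, 0.332]
ee_rot: [0.243, -3.132, 0.001]
force: [0.4, -0.3, 0.5]
width: 0.0423
```

Run:
```python
from h import *
plan([.4605,.2662,.30],188.7)
T,c=look('w20')
for r in ctrl.pinpoint('wrist','frame_grip'): print(r['conf'],T@np.array(c['mount'])@np.append(r['position'],1))
c=ctrl.read_camera('side');cv2.imwrite('pics/s20.png',cv2.resize(c['image'][50:200,100:300],None,fx=4,fy=4,interpolation=cv2.INTER_CUBIC))
for r in ctrl.pinpoint('side','frame_grip'): print('side',r['conf'],toworld(c,r['position']))
```

```text
t 25.675 p [0.461  0.2661 0.332 ] F [ 0.3556 -0.3141  0.5205] w 0.0423
xax [-0.988  -0.1542  0.0006] zax [-0.0004 -0.0009 -1.    ] yaw -171.1281965819835 j [ 0.5238  0.1646 -0.0108  1.3962 -0.0005  0.3689]
tool shift mm [ 0.4612  0.2328 32.0059] turn z 0.17180341801645227
0.64 [0.4634 0.2652 0.2566 1.    ]
side 0.9 [0.4609 0.265  0.2589]
```

View pics/w20.png

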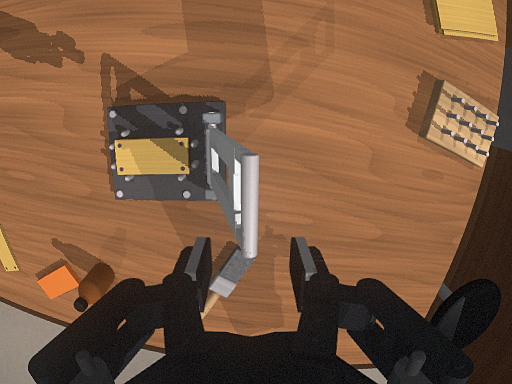

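View pics/s20.png

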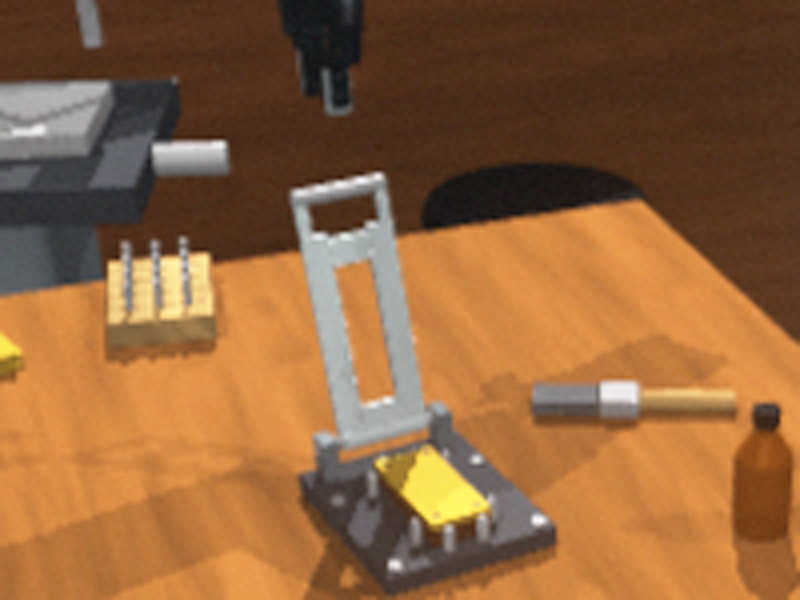

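apply_moves([
  [[0,0,0,0,0,40,0],[0,0,0,0,0,35,0],[0,0,0,0,0,17,0],[0,0,0,0,0,0,0],[0,0,0,0,0,0,0]],
], newtons=35)

```text
t: 26.5
ee_pos: [0.462, 0.2665, 0.2417]
ee_rot: [-0.238, 3.131, 0.001]
force: [-0.2, 0.2, 0.3]
width: 0.043
```

apply_moves([
  [[0,0,0,0,0,0,1],[0,0,0,0,0,0,1],[0,0,0,0,0,0,1],[0,0,0,0,0,0,1]],
])

```text
t: 27.0
ee_pos: [0.4618, 0.2667, 0.2413]
ee_rot: [-0.239, 3.131, 0.001]
force: [1.2, 0.1, 5.9]
width: 0.0127
```

Run:
```python
from h import *
T=state()
b=np.array([.4838,.114]);a=np.radians(8.73); print('TCP in fixture', np.array([[np.cos(a),np.sin(a)],[-np.sin(a),np.cos(a)]])@(T[:2,3]-b)*1e3)
look('w21')
c=ctrl.read_camera('side');cv2.imwrite('pics/s21.png',cv2.resize(c['image'][50:200,100:300],None,fx=4,fy=4,interpolation=cv2.INTER_CUBIC))
```

```text
t 27.0 p [0.4618 0.2667 0.2413] F [1.2429 0.0771 5.9161] w 0.0127
xax [-0.9884 -0.1517 -0.0019] zax [ 0.0018  0.001  -1.    ] yaw -171.27209881193568 j [ 0.5238  0.1822 -0.1938  1.1928 -0.      0.3715]
TCP in fixture [  1.4005 154.2924]
```

View pics/s21.png

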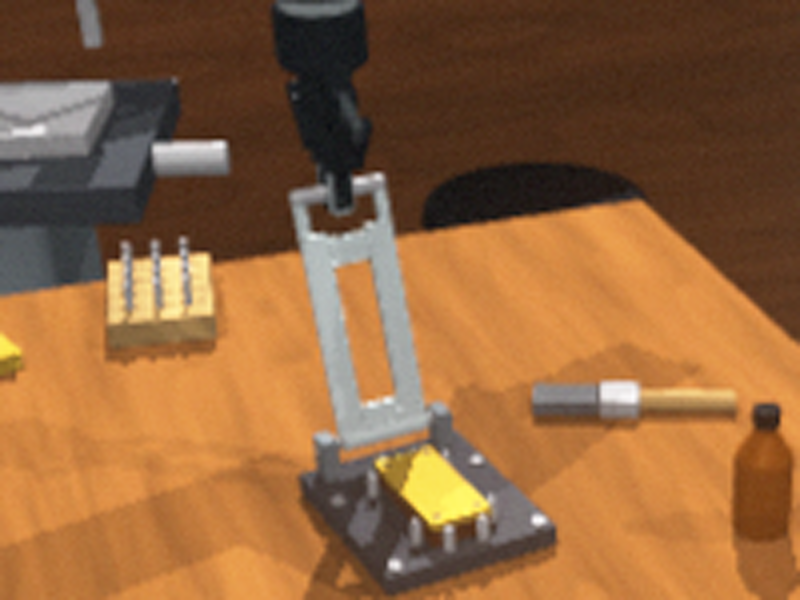

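View pics/w21.png

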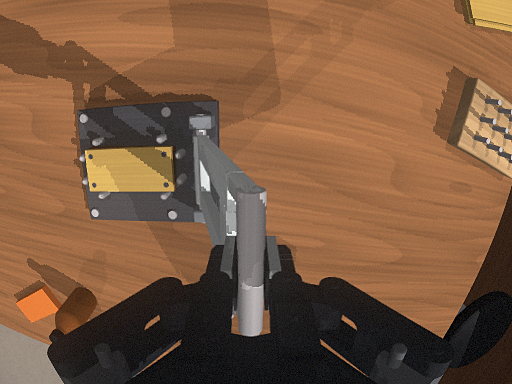

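```bash
python3 -c "
import numpy as np
a=np.append(np.arange(1.8345,0.0,-.11),0.0)
y=-216*np.cos(a);z=216*np.sin(a)
ry=rz=0
for i in range(1,len(a)):
    # cumulative rounding
    ty=round((y[i]-y[0]-ry)*2)/2;tz=round((-(z[i]-z[0])-rz)*2)/2
    ry+=ty;rz+=tz;print(round(a[i],3),ty,tz)
"
```

```text
1.724 -23.0 -5.0
1.614 -24.0 -2.5
1.504 -23.5 0.5
1.394 -23.5 3.0
1.284 -23.5 5.5
1.174 -22.0 8.0
1.064 -21.5 10.0
0.954 -20.0 13.0
0.844 -18.5 14.5
0.734 -17.0 17.0
0.624 -15.0 18.0
0.514 -13.0 20.0
0.404 -10.5 21.5
0.294 -8.0 22.5
0.184 -5.5 23.0
0.074 -3.0 23.5
0.0 -1.0 16.0
```

apply_moves([
  [[0,0,0,0,-23,-5,1],[0,0,0,0,-24,-2.5,1],[0,0,0,0,-23.5,0.5,1],[0,0,0,0,0,0,1],[0,0,0,0,0,0,1]],
])

```text
t: 27.72
ee_pos: [0.4723, 0.1964, 0.2485]
ee_rot: [-0.238, 3.131, 0.001]
force: [-1.7, -1.8, 7.6]
width: 0.0126
```

```bash
cat >> h.py <<'E'
def fr():
    T=state(); b=np.array([.4838,.114]);a=np.radians(8.73); f=np.array([[np.cos(a),np.sin(a)],[-np.sin(a),np.cos(a)]])@(T[:2,3]-b)*1e3
    print('TCP fix',f,'rad to hinge', np.hypot(f[1]-98,T[2,3]*1e3+16-49),'angle',np.arctan2(T[2,3]*1e3+16-49,98-f[1]))
    c=ctrl.read_camera('side')
    return c
E
python3 - <<'E'
from h import *
c=fr();cv2.imwrite('pics/s22.png',cv2.resize(c['image'][50:200,100:300],None,fx=4,fy=4,interpolation=cv2.INTER_CUBIC))
print(ctrl.observe()['wrist_torque'])
E
```

```text
t 27.725 p [0.4723 0.1964 0.2485] F [-1.711  -1.7846  7.5979] w 0.0126
xax [-0.9885 -0.1509 -0.0016] zax [ 0.0016  0.0005 -1.    ] yaw -171.32122887460383 j [ 0.3942  0.1388 -0.229   1.2013 -0.0002  0.2427]
TCP fix [ 1.1285 83.1759] rad to hinge 216.03090942622168 angle 1.5021220071893309
[-0.2309  0.3331  0.0041]
```

View pics/s22.png

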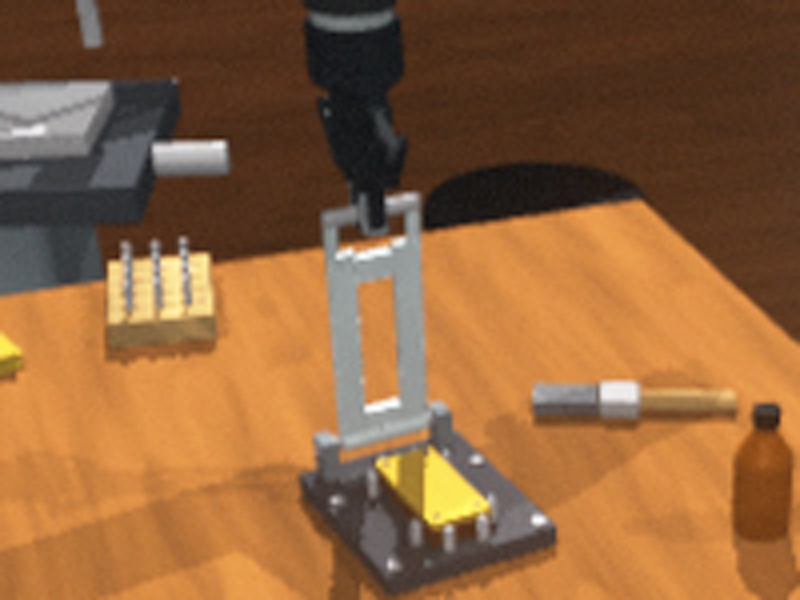

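The frame follows the grip, and the radius to the hinge checks out at 216 mm. Continuing the arc.

apply_moves([
  [[0,0,0,0,-23.5,3,1],[0,0,0,0,-23.5,5.5,1],[0,0,0,0,-22,8,1],[0,0,0,0,-21.5,10,1],[0,0,0,0,-20,13,1]],
])

```text
t: 28.4
ee_pos: [0.4885, 0.0876, 0.2079]
ee_rot: [-0.239, 3.132, 0.003]
force: [-0.3, 5.3, -2.9]
width: 0.0128
```

Run:
```python
from h import *
c=fr()
```

```text
t 28.4 p [0.4885 0.0876 0.2079] F [-0.3319  5.3332 -2.8843] w 0.0128
xax [-0.9884 -0.1519 -0.0003] zax [ 0.      0.0021 -1.    ] yaw -171.2630506580641 j [ 0.1761  0.1305 -0.3324  1.1076  0.002   0.0236]
TCP fix [  0.647  -26.8115] rad to hinge 214.85435218940756 angle 0.9509473725095197
```

apply_moves([
  [[0,0,0,0,-18.5,14.5,1],[0,0,0,0,-17,17,1],[0,0,0,0,-15,18,1],[0,0,0,0,0,0,1]],
])

```text
t: 28.95
ee_pos: [0.4961, 0.0368, 0.1569]
ee_rot: [0.237, -3.131, 0.0]
force: [1.4, 0.6, -3.5]
width: 0.0125
```

Run:
```python
from h import *
c=fr();cv2.imwrite('pics/s23.png',cv2.resize(c['image'][50:200,100:300],None,fx=4,fy=4,interpolation=cv2.INTER_CUBIC))
```

```text
t 28.95 p [0.4961 0.0368 0.1569] F [ 1.3596  0.5816 -3.4943] w 0.0125
xax [-0.9886 -0.1505  0.0012] zax [-0.0012 -0.0002 -1.    ] yaw -171.34618113343652 j [ 0.0742  0.1681 -0.4092  0.9947 -0.0001 -0.0769]
TCP fix [  0.4213 -78.1335] rad to hinge 215.349938602064 angle 0.613054237367379
```

View pics/s23.png

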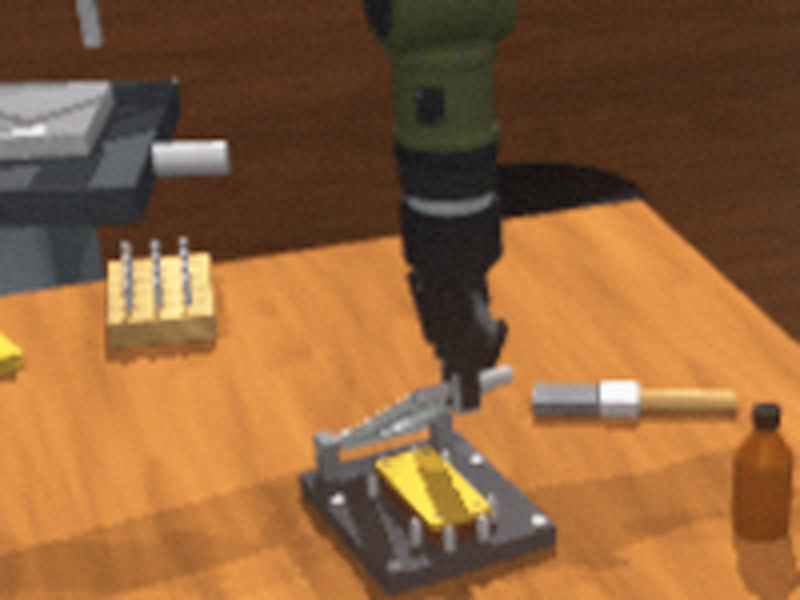

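apply_moves([
  [[0,0,0,0,-13,20,1],[0,0,0,0,-10.5,21.5,1],[0,0,0,0,-8,22.5,1],[0,0,0,0,0,0,1]],
])

```text
t: 29.5
ee_pos: [0.5007, 0.0065, 0.0937]
ee_rot: [0.239, -3.131, -0.0]
force: [1.1, -0.3, -2.6]
width: 0.0125
```

Run:
```python
from h import *
c=fr()
```

```text
t 29.5 p [0.5007 0.0065 0.0937] F [ 1.0503 -0.2858 -2.6484] w 0.0125
xax [-0.9884 -0.1516  0.0012] zax [-0.0012 -0.0001 -1.    ] yaw -171.28155207680197 j [ 0.0129  0.2319 -0.488   0.852  -0.0001 -0.1392]
TCP fix [   0.3968 -108.8699] rad to hinge 215.59446215915017 angle 0.28545912209906105
```

apply_moves([
  [[0,0,0,0,-5.5,23,1],[0,0,0,0,-2,15,1],[0,0,0,0,0,0,1],[0,0,0,0,0,0,1]],
])

```text
t: 30.05
ee_pos: [0.5019, -0.0011, 0.0566]
ee_rot: [0.239, -3.132, 0.001]
force: [-1.1, -2.3, -3.2]
width: 0.0125
```

Run:
```python
from h import *
c=fr();cv2.imwrite('pics/s24.png',cv2.resize(c['image'][50:200,100:300],None,fx=4,fy=4,interpolation=cv2.INTER_CUBIC))
```

```text
t 30.05 p [ 0.5019 -0.0011  0.0566] F [-1.0576 -2.3149 -3.1722] w 0.0125
xax [-0.9884 -0.1518  0.0008] zax [-0.0007 -0.0006 -1.    ] yaw -171.26794273084244 j [-0.0018  0.2755 -0.529   0.7669 -0.0006 -0.1542]
TCP fix [   0.4344 -116.5254] rad to hinge 215.8181215692945 angle 0.109508633459687
```

View pics/s24.png

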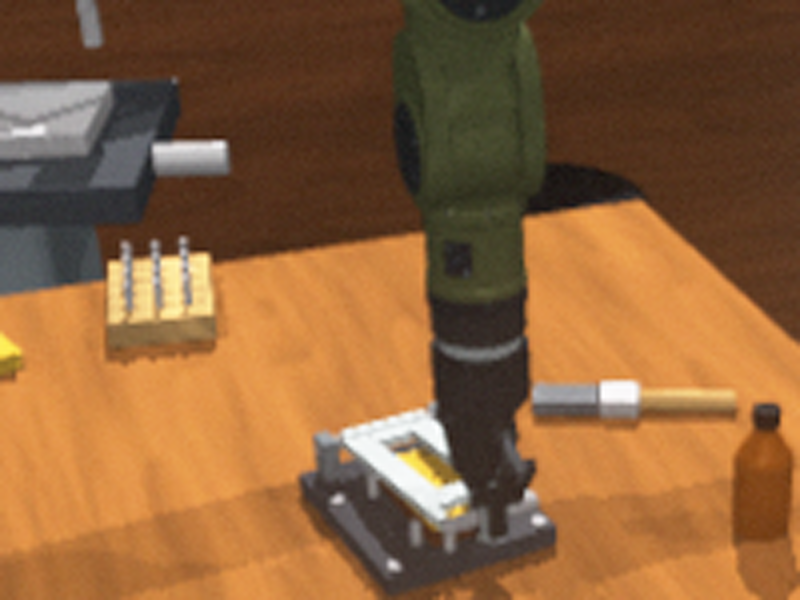

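Angle is about 0.11, so about 23 mm is left. I'll lower in steps and watch the force.

apply_moves([
  [[0,0,0,0,-1,8,1],[0,0,0,0,0,8,1],[0,0,0,0,0,3,1],[0,0,0,0,0,0,1]],
])

```text
t: 30.6
ee_pos: [0.5022, -0.0026, 0.0369]
ee_rot: [0.238, -3.132, 0.002]
force: [-2.1, -4.4, -1.9]
width: 0.0128
```

apply_moves([
  [[0,0,0,0,0,3,1],[0,0,0,0,0,2,1],[0,0,0,0,0,0,1]],
])

```text
t: 30.98
ee_pos: [0.5022, -0.0028, 0.0321]
ee_rot: [0.238, -3.132, 0.002]
force: [-2.3, -5.0, -1.9]
width: 0.0125
```

Run:
```python
from h import *
c=fr()
```

```text
t 30.975 p [ 0.5022 -0.0028  0.0321] F [-2.3007 -4.9966 -1.8978] w 0.0125
xax [-0.9885 -0.1513  0.0005] zax [-0.0003 -0.0015 -1.    ] yaw -171.29849035290624 j [-0.0045  0.3067 -0.5542  0.7102 -0.0015 -0.1563]
TCP fix [   0.4572 -118.1943] rad to hinge 216.1963889376377 angle -0.004388323667330567
```

apply_moves([
  [[0,0,0,0,0.5,2,1],[0,0,0,0,0,0,1],[0,0,0,0,0,0,1]],
])

```text
t: 31.4
ee_pos: [0.5022, -0.0028, 0.0302]
ee_rot: [0.238, -3.132, 0.004]
force: [-2.3, -7.3, 0.1]
width: 0.0126
```

apply_moves([
  [[0,0,0,0,0,2,1],[0,0,0,0,0,0,1],[0,0,0,0,0,0,1]],
])

```text
t: 31.78
ee_pos: [0.5022, -0.0028, 0.0285]
ee_rot: [0.238, -3.132, 0.004]
force: [-4.4, -6.6, 4.3]
width: 0.0128
```

Run:
```python
from h import *
c=fr();cv2.imwrite('pics/s25.png',cv2.resize(c['image'][50:200,100:300],None,fx=4,fy=4,interpolation=cv2.INTER_CUBIC))
look('w25')
```

```text
t 31.775 p [ 0.5022 -0.0028  0.0285] F [-4.4484 -6.5817  4.3196] w 0.0128
xax [-0.9885 -0.151   0.0004] zax [-0.     -0.0028 -1.    ] yaw -171.31386803569157 j [-0.0037  0.3112 -0.5579  0.7017 -0.0028 -0.1553]
TCP fix [   0.4663 -118.2504] rad to hinge 216.2964084526858 angle -0.02063033323228166
```

View pics/s25.png

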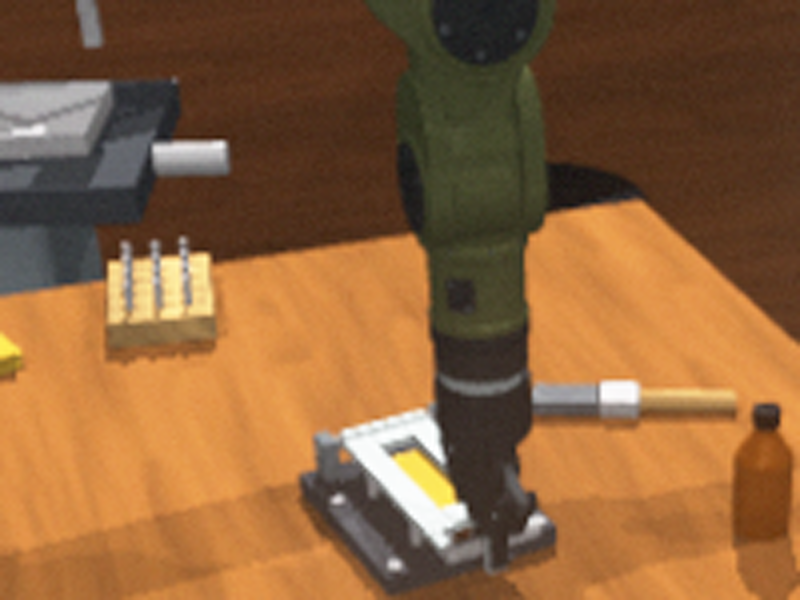

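View pics/w25.png

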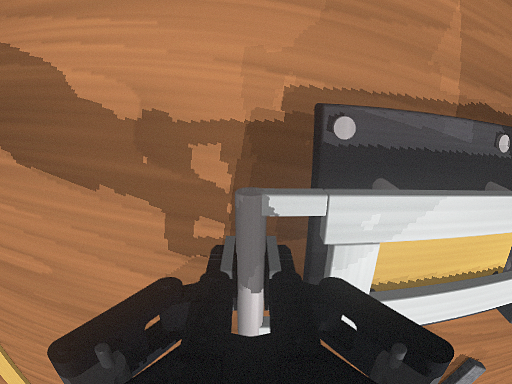

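apply_moves([
  [[0,0,0,0,0,2,1],[0,0,0,0,0,0,1],[0,0,0,0,0,0,1]],
])

```text
t: 32.25
ee_pos: [0.5023, -0.0028, 0.0283]
ee_rot: [-0.238, 3.132, -0.005]
force: [-11.3, -6.9, 24.3]
width: 0.0122
```

apply_moves([
  [[0,0,0,0,0,2,1],[0,0,0,0,0,0,1],[0,0,0,0,0,0,1]],
])

```text
t: 32.62
ee_pos: [0.5029, -0.0028, 0.0275]
ee_rot: [-0.238, 3.131, -0.005]
force: [-13.5, -5.8, 35.3]
width: 0.0125
```

Hard stop reached: force climbs to 35 N with no further travel, so the frame is seated on the plate. I'll back off the load, open slightly (the inner finger sits in the 31 mm gap), and rise.

apply_moves([
  [[0,0,0,0,0,-3,1],[0,0,0,0,0,0,1],[0,0,0,0,0,0,0.4],[0,0,0,0,0,0,0.4],[0,0,0,0,0,0,0.4]],
])

```text
t: 33.25
ee_pos: [0.5027, -0.0012, 0.0274]
ee_rot: [-0.24, 3.132, 0.001]
force: [-0.2, -0.4, 0.5]
width: 0.0256
```

Run:
```python
from h import *
state(); look('w26')
```

```text
t 33.25 p [ 0.5027 -0.0012  0.0274] F [-0.1611 -0.4475  0.5248] w 0.0256
xax [-0.9884 -0.1521 -0.0007] zax [ 0.0006  0.0005 -1.    ] yaw -171.25200902504852 j [-0.0027  0.313  -0.5586  0.6986  0.0005 -0.1554]
```

View pics/w26.png

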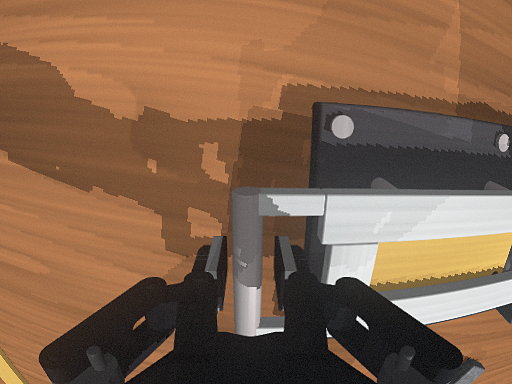

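apply_moves([
  [[0,0,0,0,-0.5,-15,0.4],[0,0,0,0,0,-25,0.4],[0,0,0,0,0,-50,0.4],[0,0,0,0,-20,-60,0.4],[0,0,0,0,-40,-40,0.4]],
])

```text
t: 33.92
ee_pos: [0.5124, -0.0609, 0.2208]
ee_rot: [-0.243, 3.128, -0.001]
force: [0.5, -0.6, -0.2]
width: 0.0257
```

apply_moves([
  [[0,0,0,0,-50,-10,0.4],[0,0,0,0,-50,0,0.4],[0,0,0,0,0,0,0.4],[0,0,0,0,0,0,0.4]],
])

```text
t: 34.42
ee_pos: [0.5263, -0.1598, 0.2271]
ee_rot: [-0.238, 3.132, 0.001]
force: [-0.4, 1.0, 0.4]
width: 0.0256
```

Run:
```python
from h import *
state(); look('w27')
for n in('side','top'):
    c=ctrl.read_camera(n); i=c['image']
    cv2.imwrite(f'pics/{n}27.png',cv2.resize(i[110:230,130:290] if n=='side' else i[170:280,110:260],None,fx=5,fy=5,interpolation=cv2.INTER_CUBIC))
    for l in ('frame_grip','frame_hinge'):
        for r in ctrl.pinpoint(n,l): print(n,l,r['conf'],toworld(c,r['position']))
    if n=='side':
        for X in ([.4838+.118*np.sin(.1524),.114-.118*np.cos(.1524),.049],): print('expected grip',X,proj(c,X))
```

```text
t 34.425 p [ 0.5263 -0.1598  0.2271] F [-0.413   0.9988  0.3912] w 0.0256
xax [-0.9885 -0.1511 -0.0001] zax [ 0.0001  0.0005 -1.    ] yaw -171.31099520734364 j [-0.295   0.2213 -0.1781  1.1715  0.0005 -0.4467]
side frame_grip 0.74 [0.5011 0.0005 0.0505]
side frame_hinge 0.72 [0.4732 0.2126 0.0476]
expected grip [np.float64(0.5017136685473066), np.float64(-0.002632330334162658), 0.049] [222.5384 185.7478]
top frame_grip 0.76 [ 0.5    -0.0013  0.0463]
top frame_hinge 0.75 [0.4707 0.2105 0.0507]
```

View pics/side27.png

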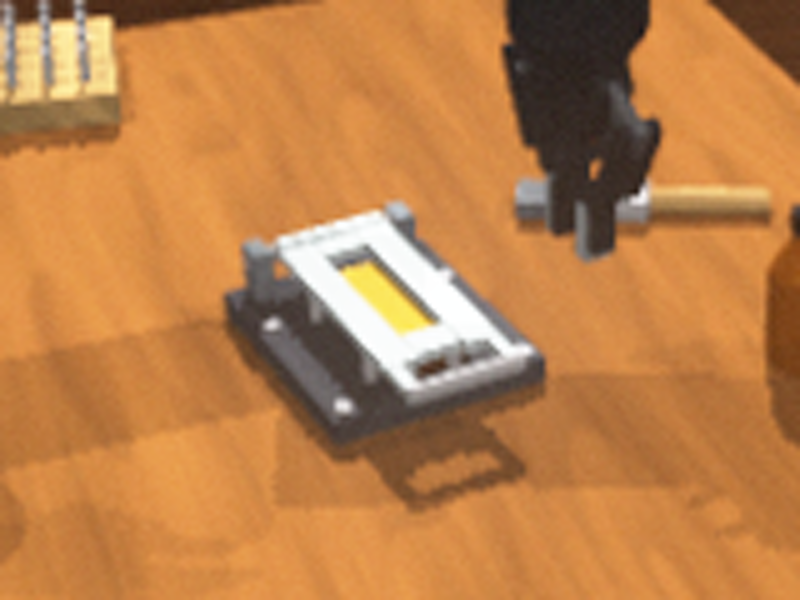

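View pics/top27.png

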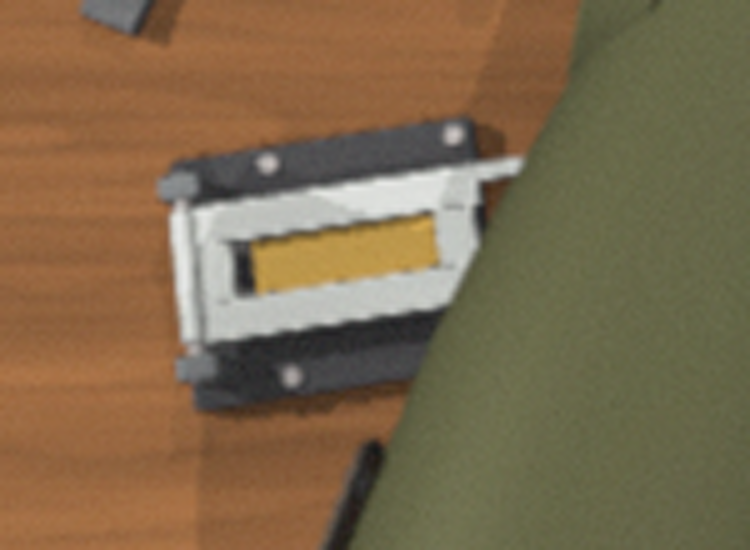

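View pics/w27.png

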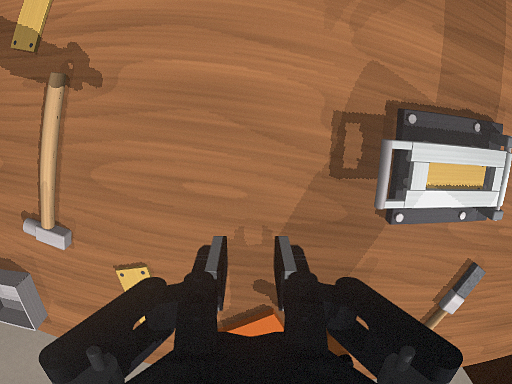

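The frame is level, with grip-bar height estimates of 50.5 and 46.3 mm against 49 expected. The plate shows in the window and the arm is clear of everything. Handing in.

```bash
python3 -c "
from h import *
print(ctrl.hand_in())"
```

```text
the job is handed in; nothing more can be done
None
```

The fixture is loaded and handed in at about 34.6 s. The dark packing slab is on the bed, the nearest brass plate is on top of it, and the hinged frame is down on the plate. The hand-in gave no verdict.

**What went wrong:** My first grasp of the plate failed. The open fingertips stand back from the TCP and slid over the plate, pressing on it with about 31 N. The plate stayed flat and in place, and a second try 8 mm lower held.

**Last checks:**
- **Slabs:** The wrist pictures taken after each release show the packing and the plate lying between all eight pins.
- **Frame:** It reached a hard stop at 35 N. The networks then put the grip bar at 50.5 mm (side camera) and 46.3 mm (top camera), against 49 mm when level.
- **Arm:** It is well clear of everything, with the force near zero.
- **Oil bottle, hammer and brush:** They look untouched in the pictures. I did not measure their positions again.

**One disagreement:** Working from the gripper's height, the bar came out about 5 mm lower than level, or roughly −0.02 rad. That is still within tolerance. I put it down to the fingers slipping on the bar or to my estimate of where they held it.

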